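# Set level props for the next kiln shelf

## Robot

A 7-joint arm with a two-finger parallel gripper is mounted at the origin on the work surface. World frame = base frame: x ahead of the robot, y to its left, z up, the work surface at z = 0. Lengths are in m, angles in rad, forces in N, time in s.
With the tool pointing down it reaches from about 0.4 to 0.85 m from the base axis. Payload 10.4 kg.
Tool frame: the origin (TCP) lies midway between the tips of the shut fingers; the grasp point (between the pads) lies 19 mm behind it; x points along the fingers, z is the direction in which the jaws open and shut, and the axes are right-handed (so a half turn about x gives the same grasp; the last joint's range is limited). The gripper opens to 87 mm and grips with 3 to 60 N. Pads are 19 mm wide; open, the fingers measure 117 mm over their backs; the gripper's body (75 mm by 190 mm) begins 51 mm behind the grasp point.
Start: joints at [1.141, 0.332, -0.065, 1.46, 0.022, 1.35, -0.088], TCP at [0.247, -0.574, 0.186] pointing down, gripper open.
Joint ranges: [-2.6, 2.6], [-0.5, 2.12], [-1.47, 1.34], [0.16, 2.42], [-1.27, 4.41], [0.06, 2.06], [-2.6, 2.6]. Speed limits (rad/s): [2.22, 2.22, 2.79, 2.79, 3.14, 3.14, 3.14].

## Interface

Orientations are given as a unit quaternion [x, y, z, w].
In Python, from bench import read_state, camera, camera_params, close_job gives the robot as it stands.
- The arm moves only by the tool arm_command, never from a script. Its argument "targets" is a list of rows, each a list of 7 numbers: the closure in counts, from 0 (fully open) to 255 (shut), then the shift along the tool's x, y, z in mm, then the turn, a rotation vector about the tool's x, y, z in rad. A call has 1 to 10 rows; each row is the pose to reach, as a shift and turn from the pose commanded when the call began, along the tool's axes at that moment; what a row does not reach only later rows make up. A row lasts 1/10 s, in which the tool goes at most 50 mm and 8.59 degrees, less where a joint would pass 70% of its speed; a pose out of reach is approached as far as the arm can. A call with a gripper value outside its range is refused whole. The fingers move at their own pace and stop on an object; "newtons" is the grip in N (left out, the last holds). Time passes only in rows, so rows that repeat a pose let the fingers close. It gives the time, the measured TCP pose, the force and the opening at its end, in the units of the state.
- read_state(): the state, without advancing time (a new reading comes with each control period).
- camera(name): name is "scene" or "top" or "wrist"; returns the picture (384x512x3 uint8, red, green, blue); there is no depth.
- camera_params(name): a dict with "intrinsics" (3x3 intrinsics, pixels), "xyz" and "orientation" of the camera in the world; the wrist camera has in their place "mount" (4x4, takes a point from camera to tool coordinates, whose origin is the TCP and whose axes are the tool frame's). Camera axes: x right, y down, z forward; pixel columns grow to the right and rows downward; lengths in m; the calibration is good to about 2 mm. A picture is of the moment at which its call begins: read the wrist's pose just before it. camera_params takes no time and is no camera call.
- close_job(): hands the job in, once; it reports no verdict.
The state is a dict: "time": time; "joint_positions": joint angles; "joint_vel": joint speeds; "joint_torque": joint torques, N m; "ee_pos": TCP position; "eef_rot": TCP orientation; "ft_force": force on the tool from outside, world axes, zero at the start; "torque": the same for the moment, N m; "width": finger opening in m.
Only numpy, scipy, OpenCV 4.12 (cv2) and the standard library are available. Lean on these libraries where they do the work, as an engineer would, in place of code of your own. Each camera call takes 0.05 s, during which the arm holds its last target.

## Task

The next kiln shelf needs three supports of one level: one plain prop is already standing, so build the other two, one centred on the brown ring-shaped prop scar of the low half-shelf and one on that of the high half-shelf. Make each of two props from the ware board, standing upright one squarely on the other with the longer one underneath, chosen so that both columns finish level with the prop already standing. Leave the fifth prop standing where it is, and do not disturb the standing prop or the painted vase.

Things in the scene. Friction and masses are not known exactly. Their poses are not given: they have to be found in the camera images.
- p70_mid (a point): Loose kiln prop: buff refractory tube standing upright, 38 mm outside diameter, 70 mm long, with a 10 mm blue collar and a small blind hole at its top end. Stands on the plywood ware board (top 20 mm above the table), which also holds a pink cup, 58 mm wide and high. The point is its centre, 35 mm above its foot; z points up.
- p50_mid (a point): Loose kiln prop: buff refractory tube standing upright, 38 mm outside diameter, 50 mm long, with a 10 mm black collar and a small blind hole at its top end. Stands on the plywood ware board (top 20 mm above the table), which also holds a pink cup, 58 mm wide and high. The point is its centre, 25 mm above its foot; z points up.
- p40_mid (a point): Loose kiln prop: buff refractory tube standing upright, 38 mm outside diameter, 40 mm long, with a 10 mm red collar and a small blind hole at its top end. Stands on the plywood ware board (top 20 mm above the table), which also holds a pink cup, 58 mm wide and high. The point is its centre, 20 mm above its foot; z points up.
- p30_mid (a point): Loose kiln prop: buff refractory tube standing upright, 38 mm outside diameter, 30 mm long, with a 10 mm green collar and a small blind hole at its top end. Stands on the plywood ware board (top 20 mm above the table), which also holds a pink cup, 58 mm wide and high. The point is its centre, 15 mm above its foot; z points up.
- p20_mid (a point): Loose kiln prop: buff refractory tube standing upright, 38 mm outside diameter, 20 mm long, with a 10 mm yellow collar and a small blind hole at its top end. Stands on the plywood ware board (top 20 mm above the table), which also holds a pink cup, 58 mm wide and high. The point is its centre, 10 mm above its foot; z points up.
- ref_mid (a point): The prop that already stands on the low half-shelf: plain buff, no coloured collar, 38 mm diameter, 100 mm tall, loose. The point is its centre, 50 mm above the low half-shelf; its top is the level wanted.
- mark_low: Flat brown ring-shaped scar left by the foot of an earlier prop, 41 mm across, on the low white half-shelf (the one with the plain prop and the vase), near its front or back end, about 176 mm from the standing prop. Origin: its centre on the shelf surface, 85 mm above the table, 100 mm below the standing prop's top. The half-shelves, 250 mm long away from the robot and 120 mm wide, lie side by side 20 mm apart; either may be on the left.
- mark_high: Flat brown ring-shaped scar left by the foot of an earlier prop, 41 mm across, near the middle of the high white half-shelf, between two little loose dishes (42 mm wide, 16 mm high, 88 mm before and behind the shelf's middle). Origin: its centre on the shelf surface, 125 mm above the table, 60 mm below the standing prop's top.
- vase_mid (a point): Small cream vase painted with blue flowers, 51 mm across, 78 mm tall, loose, in the middle of the low half-shelf between the scar and the standing prop. The point is its centre, 39 mm above the shelf. Not to be disturbed.

How it is judged:
At the end, for the whole second after the job is handed in: 70 mm prop within 12 mm of the low scar with the 30 mm one on it, 40 mm prop likewise on the high scar with the 20 mm one on it; axes within 8 mm, heights within 4 mm, upright, at rest. Standing prop moved under 8 mm, vase under 10 mm, 50 mm prop under 25 mm, all upright (horizontal distance between p70_mid and mark_low below 0.012 m and horizontal distance between p30_mid and p70_mid below 0.008 m and horizontal distance between p40_mid and mark_high below 0.012 m and horizontal distance between p20_mid and p40_mid below 0.008 m and height (world z) of p70_mid between 0.116 and 0.124 m and height (world z) of p30_mid between 0.166 and 0.174 m and height (world z) of p40_mid between 0.141 and 0.149 m and height (world z) of p20_mid between 0.171 and 0.179 m and angle between each of p70_mid, p30_mid, p40_mid, p20_mid, ref_mid's own z axis and vertical below 0.06 rad and linear speed of each of p70, p30, p40, p20, ref below 0.01 m/s and distance of ref_mid from where it was at the start of the episode below 0.008 m and distance of vase_mid from where it was at the start of the episode below 0.01 m and angle between each of vase_mid, p50_mid's own z axis and vertical below 0.1 rad and distance of p50_mid from where it was at the start of the episode below 0.025 m); the robot touches nothing.
It fails at once if the standing prop is knocked or moved (distance of ref_mid from where it was at the start of the episode above 0.012 m or angle between ref_mid's own z axis and vertical above 0.25 rad).
It fails at once if the painted vase is knocked or moved (distance of vase_mid from where it was at the start of the episode above 0.015 m or angle between vase_mid's own z axis and vertical above 0.25 rad).
It also fails if it takes over 125 s, if anything falls off the work surface, if the arm or the gripper's body presses on something with over 40 N, if the wrist force passes 120 N, or if a joint passes its speed limit or range.

## Working session

There is one attempt and no reset: what is moved stays moved. The work goes in short steps, Python scripts to look and compute and a tool call to move; the robot and the scene stay as the last step left them, time stands still between calls to the robot, and variables do not carry over. Pictures are saved under pics/ and viewed, and the job is handed in when it is done.

Besides the shell and the picture viewer there is one more tool, called after "Call:" in YAML: its name, and indented under it one key for each argument. arm_command: Moves the arm, as the interface text tells. Its arguments: {"type":"object","properties":{"targets":{"type":"array"},"newtons":{"type":"number"}},"required":["targets"]}

```bash
ls; mkdir -p pics; python3 - <<'E'
from bench import *
import cv2
s=read_state()
print(s)
for n in ["scene","top","wrist"]:
    print(n,camera_params(n))
    cv2.imwrite(f"pics/{n}0.png",cv2.cvtColor(camera(n),cv2.COLOR_RGB2BGR))
E
```

```text
pics
{'time': 0.0, 'joint_positions': array([ 1.14139106,  0.33284154, -0.06471228,  1.46094268,  0.02162131,
        1.34988693, -0.08851178]), 'joint_vel': array([ 3.62999732e-05,  1.66871192e-03, -6.21673396e-04, -2.15435263e-03,
       -7.85629014e-04,  1.75099850e-03, -3.48389880e-04]), 'joint_torque': array([ 5.04411992e-05, -6.23273706e+01,  2.43777141e-02, -3.89896524e+01,
       -6.13790774e-02,  3.98849894e-02,  7.92637388e-05]), 'ee_pos': array([ 0.24711902, -0.57359888,  0.1852723 ]), 'eef_rot': array([ 0.38892748,  0.59112206, -0.38843919,  0.59027546]), 'ft_force': array([ 0.53382839, -0.37015709,  0.44905156]), 'torque': array([-0.01695476,  0.04499873, -0.00057719]), 'width': 0.08701263375009104}
scene {'intrinsics': array([[457.43362204,   0.        , 251.84736633],
       [  0.        , 457.43362204, 187.95354656],
       [  0.        ,   0.        ,   1.        ]]), 'xyz': array([ 0.98199282, -0.43282941,  0.94442877]), 'orientation': array([ 0.87613579,  0.36270572, -0.12090283, -0.29362073])}
top {'intrinsics': array([[443.90411942,   0.        , 252.13809737],
       [  0.        , 443.90411942, 193.40718162],
       [  0.        ,   0.        ,   1.        ]]), 'xyz': array([ 0.44171808, -0.00498279,  1.03323369]), 'orientation': array([ 0.71659916, -0.69573309,  0.04196951, -0.02607073])}
wrist {'intrinsics': array([[287.7501549 ,   0.        , 259.31037171],
       [  0.        , 287.7501549 , 191.21555875],
       [  0.        ,   0.        ,   1.        ]]), 'mount': array([[ 3.80655160e-05, -2.45652675e-01,  9.69357912e-01,
        -1.98899670e-01],
       [-8.34567125e-04, -9.69357583e-01, -2.45652559e-01,
         6.62194215e-02],
       [ 9.99999651e-01, -7.99643355e-04, -2.41912744e-04,
         5.56820912e-04],
       [ 0.00000000e+00,  0.00000000e+00,  0.00000000e+00,
         1.00000000e+00]])}
```

View pics/scene0.png

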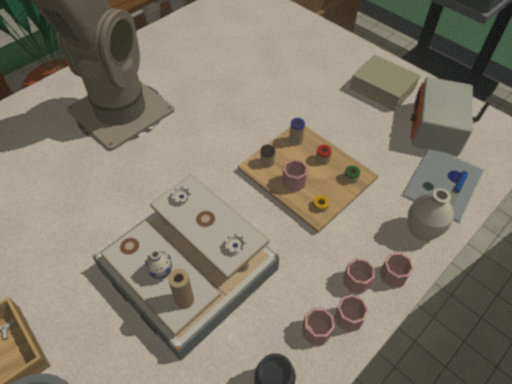

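View pics/top0.png

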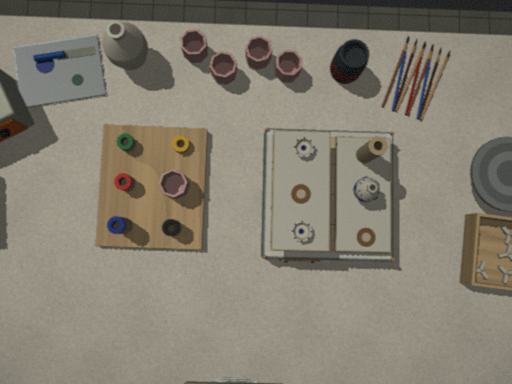

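View pics/wrist0.png

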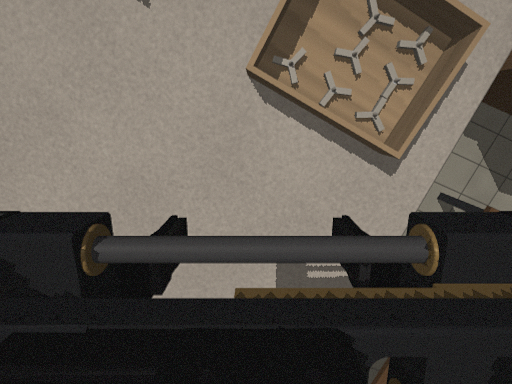

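The top view has the robot at the bottom. The ware board is on the left, the high shelf is in the middle with its scar near (301,194), and the low shelf is on the right with its scar near (366,237). I'll enlarge these to read the positions more closely.

```bash
cat > h.py <<'E'
import numpy as np, cv2
from scipy.spatial.transform import Rotation as R
from bench import *
def cam(n):
    p=camera_params(n); 
    return p["intrinsics"],R.from_quat(p["orientation"]).as_matrix(),np.array(p["xyz"])
def ray(n,u,v,z):
    K,M,c=cam(n); d=M@np.linalg.solve(K,[u,v,1]); return c+d*(z-c[2])/d[2]
def proj(n,P):
    K,M,c=cam(n); q=K@(M.T@(np.array(P)-c)); return q[:2]/q[2]
def wpose(s):
    m=camera_params("wrist"); T=np.eye(4); T[:3,:3]=R.from_quat(s["eef_rot"]).as_matrix(); T[:3,3]=s["ee_pos"]
    return m["intrinsics"],T@m["mount"]
def wproj(s,P):
    K,T=wpose(s); q=K@(np.linalg.inv(T)@np.append(P,1))[:3]; return q[:2]/q[2]
def wray(s,u,v,z):
    K,T=wpose(s); d=T[:3,:3]@np.linalg.solve(K,[u,v,1]); c=T[:3,3]; return c+d*(z-c[2])/d[2]
def crop(img,x0,y0,x1,y1,f,name):
    c=cv2.resize(img[y0:y1,x0:x1],None,fx=f,fy=f,interpolation=cv2.INTER_CUBIC)
    for x in range((x0//10+1)*10,x1,10): cv2.line(c,((x-x0)*f,0),((x-x0)*f,6 if x%50 else 14),(255,0,0),1); cv2.putText(c,str(x),((x-x0)*f-10,24),0,.35,(0,0,255),1)
    for y in range((y0//10+1)*10,y1,10): cv2.line(c,(0,(y-y0)*f),(6,(y-y0)*f),(255,0,0),1); cv2.putText(c,str(y),(8,(y-y0)*f+4),0,.35,(0,0,255),1)
    cv2.imwrite(name,c)
E
python3 - <<'E'
from h import *
t=cv2.imread("pics/top0.png"); s=cv2.imread("pics/scene0.png")
crop(t,90,120,215,215+40,4,"pics/t_board.png")
crop(t,255,120,400,265,4,"pics/t_shelf.png")
crop(s,235,105,385,230,5,"pics/s_board.png")
crop(s,95,170,280,350,3,"pics/s_shelf.png")
E
```

```text
(no output)
```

View pics/t_board.png

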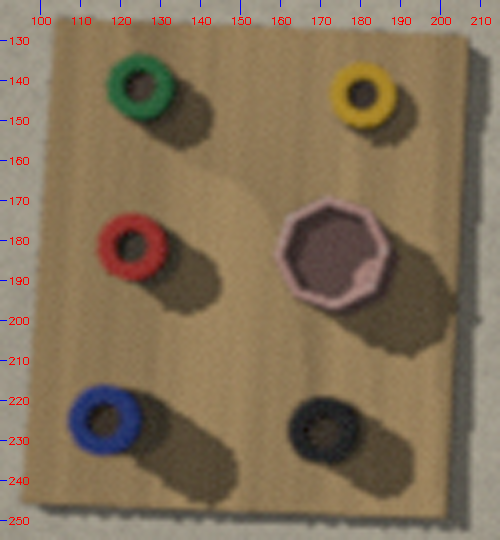

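View pics/t_shelf.png

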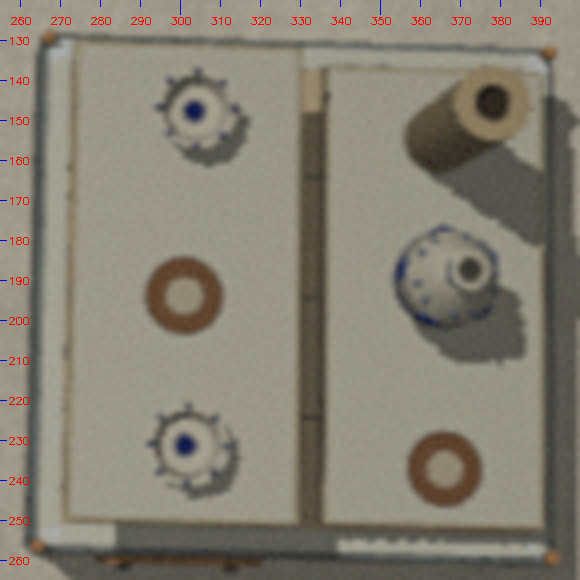

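View pics/s_board.png

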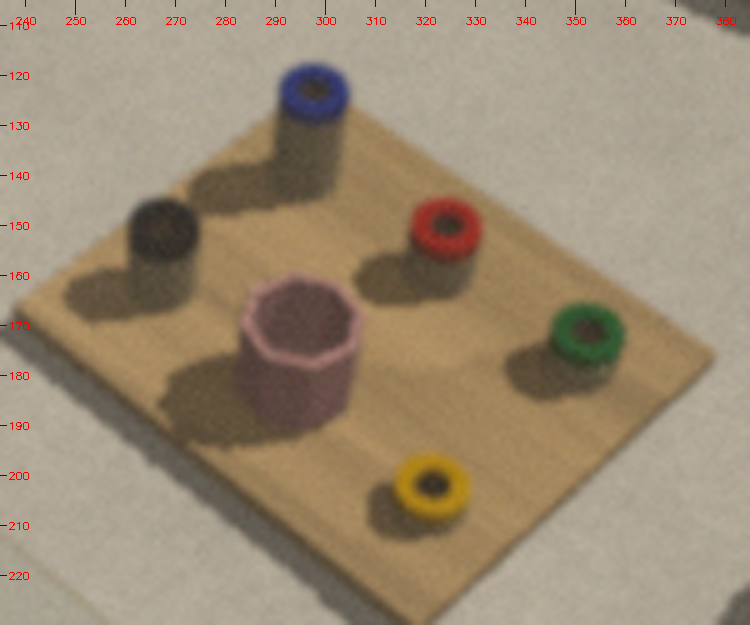

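View pics/s_shelf.png

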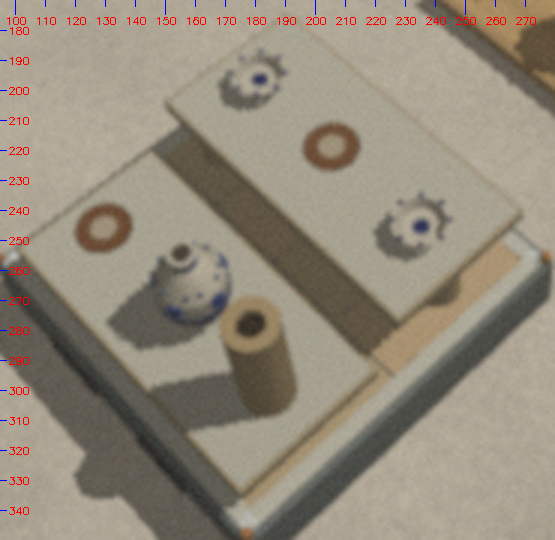

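```bash
python3 - <<'E'
from h import *
L={"p70":(.09,(116.2,225),(297.8,123)),"p50":(.07,(171,227.7),(267.6,151)),"p40":(.06,(123,181.7),(324.4,150.6)),"p30":(.05,(125.2,141.7),(352.6,171.6)),"p20":(.04,(180.7,143.7),(321.6,202.2)),
"cup":(.078,(173.5,183.2),(295,169)),"low":(.085,(366.2,237.2),(129.7,246)),"high":(.125,(301,193.7),(205.7,219)),"ref":(.185,(377.7,145.5),(178.7,278)),"d1":(.141,(303.5,147.7),(235.5,245.5)),"d2":(.141,(301.2,231.2),(181,196.5)),"vase":(.163,(372.5,187.2),(155,254))}
for k,(z,a,b) in L.items():
    A=ray("top",*a,z)[:2];B=ray("scene",*b,z)[:2]; print(k,A.round(4),B.round(4),((A+B)/2).round(4),(A-B).round(4))
for x0,y0 in[(273,131),(272,250),(329,250.5)]: print("edge high",ray("top",x0,y0,.125)[:2].round(4))
s=read_state()
print(R.from_quat(s["eef_rot"]).as_matrix().round(3))
E
```

```text
p70 [0.4575 0.2593] [0.4618 0.26  ] [0.4597 0.2597] [-0.0042 -0.0007]
p50 [0.4555 0.1474] [0.4617 0.1466] [0.4586 0.147 ] [-0.0062  0.0008]
p40 [0.5531 0.2584] [0.5584 0.2579] [0.5558 0.2581] [-0.0053  0.0005]
p30 [0.6444 0.2613] [0.6489 0.2612] [0.6466 0.2612] [-0.0046  0.    ]
p20 [0.646  0.1389] [0.6506 0.1395] [0.6483 0.1392] [-0.0046 -0.0006]
cup [0.5512 0.1451] [0.5546 0.1463] [0.5529 0.1457] [-0.0034 -0.0011]
low [ 0.447  -0.2717] [ 0.4495 -0.2693] [ 0.4483 -0.2705] [-0.0025 -0.0024]
high [ 0.5322 -0.1249] [ 0.5349 -0.1231] [ 0.5336 -0.124 ] [-0.0027 -0.0018]
ref [ 0.6254 -0.2655] [ 0.6285 -0.265 ] [ 0.627  -0.2652] [-0.0031 -0.0005]
d1 [ 0.6253 -0.1262] [ 0.6335 -0.129 ] [ 0.6294 -0.1276] [-0.0082  0.0028]
d2 [ 0.455  -0.1245] [ 0.4622 -0.1284] [ 0.4586 -0.1265] [-0.0072  0.0039]
vase [ 0.5458 -0.262 ] [ 0.5468 -0.2601] [ 0.5463 -0.2611] [-0.001  -0.0018]
edge high [ 0.6618 -0.064 ]
edge high [ 0.4154 -0.0678]
edge high [ 0.4176 -0.1842]
[[-0.     0.918  0.396]
 [ 0.001  0.396 -0.918]
 [-1.    -0.    -0.001]]
```

Call:
arm_command:
  targets:
    - [0, -165, 0, 0, 0.407, 0, 0]
    - [0, -165, 0, 0, 0.407, 0, 0]
    - [0, -165, 0, 0, 0.407, 0, 0]
    - [0, -165, 0, 0, 0.407, 0, 0]
    - [0, -165, 0, 0, 0.407, 0, 0]
    - [0, -165, 0, 0, 0.407, 0, 0]

```text
time: 0.75
ee_pos: [0.2473, -0.5739, 0.35]
eef_rot: [0.5, 0.5, -0.5, 0.5]
ft_force: [0.1, 0.9, -0.5]
width: 0.0869
```

Call:
arm_command:
  targets:
    - [0, 0, 100, -200, 0, 0, 0]
    - [0, 0, 100, -200, 0, 0, 0]
    - [0, 0, 140, -250, 0, 0, 0]
    - [0, 0, 170, -300, 0, 0, 0]
    - [0, 0, 200, -350, 0, 0, 0]
    - [0, 0, 200, -400, 0, 0, 0]
    - [0, 0, 200, -450, 0, 0, 0]
    - [0, 0, 200, -450, 0, 0, 0]
    - [0, 0, 200, -450, 0, 0, 0]
    - [0, 0, 200, -450, 0, 0, 0]

```text
time: 1.75
ee_pos: [0.447, -0.1214, 0.3493]
eef_rot: [0.499, 0.501, -0.5, 0.5]
ft_force: [1.1, -0.2, 0.1]
width: 0.0873
```

```bash
python3 - <<'E'
from h import *
s=read_state(); im=cv2.cvtColor(camera("wrist"),cv2.COLOR_RGB2BGR)
cv2.imwrite("pics/w1.png",im); print(s["ee_pos"],s["eef_rot"])
for k,P in dict(low=(.4483,-.2705,.085),high=(.5336,-.124,.125),ref=(.627,-.2652,.185)).items(): print(k,wproj(s,P).round(1))
E
```

```text
[ 0.44700295 -0.12138117  0.34932891] [ 0.49927885  0.50097327 -0.50022419  0.49952194]
low [351.2 159.5]
high [260.7 103.2]
ref [386.6  13.9]
```

View pics/w1.png

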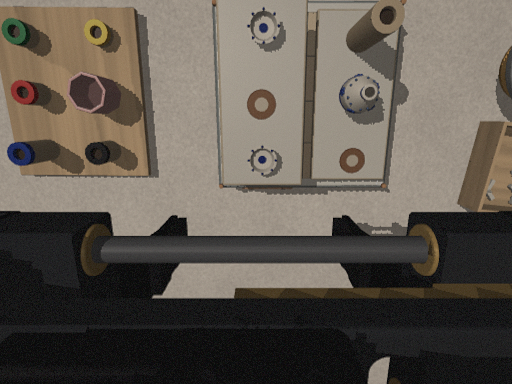

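Call:
arm_command:
  targets:
    - [0, 0, 0, -50, 0, 0, 0]
    - [0, 0, 0, -100, 0, 0, 0]
    - [0, 0, 0, -150, 0, 0, 0]
    - [0, 0, -5, -200, 0, 0, 0]
    - [0, 30, -10, -250, 0, 0, 0]
    - [0, 50, -15, -300, 0, 0, 0]
    - [0, 50, -17, -340, 0, 0, 0]
    - [0, 50, -17, -340, 0, 0, 0]
    - [0, 50, -17, -340, 0, 0, 0]

```text
time: 2.7
ee_pos: [0.4295, 0.2164, 0.2994]
eef_rot: [0.498, 0.501, -0.5, 0.5]
ft_force: [0.1, 0.4, -0.1]
width: 0.0871
```

The wrist picture shows the low scar at about (352,160), the high scar at (261,104) and the standing prop's top at (388,15). All three are within about 1 px of my predictions. Next I'll check the props.

```bash
python3 - <<'E'
from h import *
s=read_state(); im=cv2.cvtColor(camera("wrist"),cv2.COLOR_RGB2BGR)
crop(im,170,0,430,220,3,"pics/w2.png"); print(s["ee_pos"],s["eef_rot"])
for k,P in dict(p70=(.4597,.2597,.09),p50=(.4586,.147,.07),p40=(.5558,.2581,.06),p30=(.6466,.2612,.05),p20=(.6483,.1392,.04)).items(): print(k,wproj(s,P).round(1))
E
```

```text
[0.42947794 0.2164404  0.29939811] [ 0.49842089  0.50123475 -0.50016754  0.50017274]
p70 [228.  144.4]
p50 [305.8 144.1]
p40 [229.6  74.4]
p30 [226.5   5. ]
p20 [313.7   6.6]
```

View pics/w2.png

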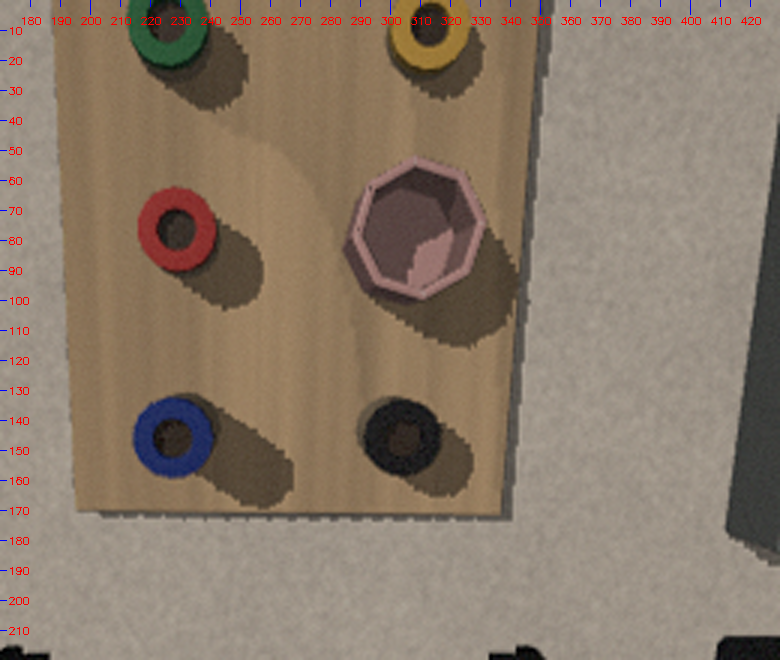

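Call:
arm_command:
  targets:
    - [0, 0, 28, -43, 0, 0, 0]
    - [0, 50, 28, -43, 0, 0, 0]
    - [0, 100, 28, -43, 0, 0, 0]
    - [0, 150, 28, -43, 0, 0, 0]
    - [0, 190, 28, -43, 0, 0, 0]
    - [0, 220, 28, -43, 0, 0, 0]
    - [0, 240, 28, -43, 0, 0, 0]
    - [0, 244, 28, -43, 0, 0, 0]
    - [0, 244, 28, -43, 0, 0, 0]

```text
time: 3.65
ee_pos: [0.4587, 0.2575, 0.0567]
eef_rot: [-0.5, -0.5, 0.501, -0.5]
ft_force: [-0.4, -0.5, -0.4]
width: 0.0869
```

Call:
arm_command:
  targets:
    - [200, 0, 0, 0, 0, 0, 0]
    - [200, 0, 0, 0, 0, 0, 0]
    - [200, 0, 0, 0, 0, 0, 0]
    - [200, 0, 0, 0, 0, 0, 0]
    - [200, 0, 0, 0, 0, 0, 0]
    - [200, 0, 0, 0, 0, 0, 0]
    - [200, 0, 0, 0, 0, 0, 0]
    - [200, 0, 0, 0, 0, 0, 0]
  newtons: 20

```text
time: 4.45
ee_pos: [0.4585, 0.259, 0.057]
eef_rot: [-0.5, -0.5, 0.5, -0.5]
ft_force: [0.0, 0.5, 0.6]
width: 0.0309
```

```bash
python3 - <<'E'
from h import *
s=read_state(); print(s["width"],s["ee_pos"])
t=cv2.cvtColor(camera("top"),cv2.COLOR_RGB2BGR); c=cv2.cvtColor(camera("scene"),cv2.COLOR_RGB2BGR)
crop(t,70,130,220,270,4,"pics/t3.png"); crop(c,215,65,365,195,5,"pics/s3.png")
print(read_state()["width"])
E
```

```text
0.03092052878722082 [0.45848537 0.25895312 0.05701641]
0.02369073268845462
```

View pics/s3.png

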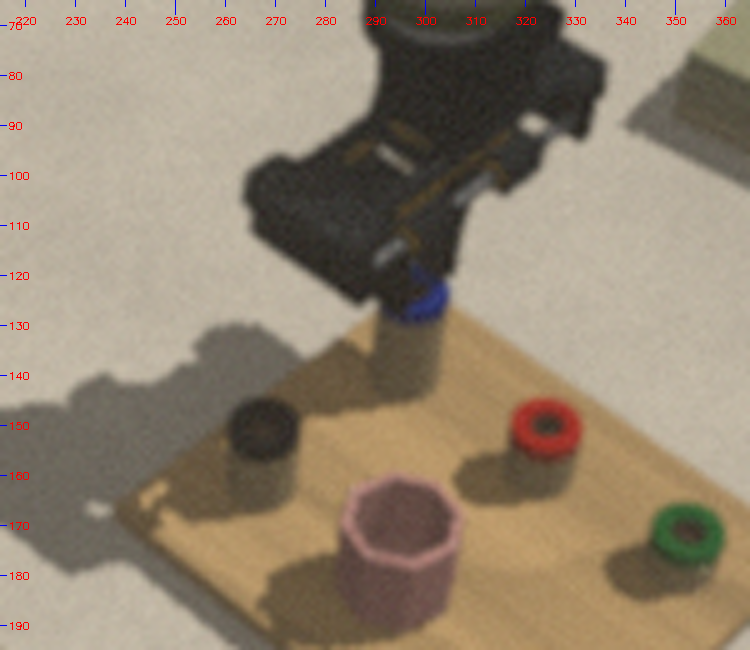

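View pics/t3.png

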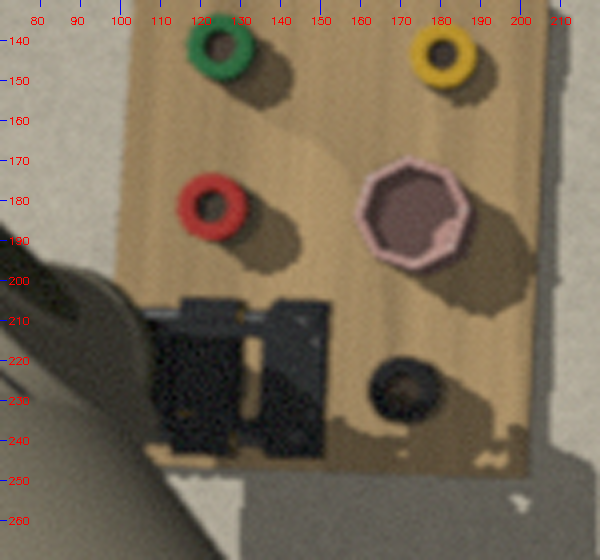

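```bash
python3 - <<'E'
from h import *
s=read_state(); print(s)
p=s["ee_pos"];M=R.from_quat(s["eef_rot"]).as_matrix();print(M.round(3))
for k,off in dict(tcp=(0,0,0),grasp=(-.019,0,0),body=(-.07,0,0),b1=(-.07,0,.095),b2=(-.07,0,-.095),fz=(0,0,.03),fmz=(0,0,-.03)).items():
    P=p+M@np.array(off); print(k,P.round(3),proj("top",P).round(1),proj("scene",P).round(1))
E
```

```text
{'time': 4.55, 'joint_positions': array([ 0.12721781,  0.34836026, -0.84205092,  1.83656476,  0.29206469,
        1.08579955, -2.39417246]), 'joint_vel': array([-2.52977296e-03, -3.33960385e-04,  7.30965230e-04,  2.77489426e-05,
       -6.83972349e-04,  7.91034045e-04, -2.25820138e-04]), 'joint_torque': array([ 1.54589503e-03, -4.68672538e+01, -9.23152238e+00, -3.39881158e+01,
        4.17331676e-02, -7.62416935e-02, -1.44822957e-05]), 'ee_pos': array([0.45848512, 0.25897471, 0.05703676]), 'eef_rot': array([-0.50003291, -0.49993928,  0.50003831, -0.49998949]), 'ft_force': array([-0.57632233,  0.81553275,  0.66449635]), 'torque': array([-0.03852052,  0.02276851, -0.01998485]), 'width': 0.02369073268845462}
[[ 0.  1. -0.]
 [-0. -0. -1.]
 [-1.  0.  0.]]
tcp [0.458 0.259 0.057] [120.6 224.9] [295.6 131.4]
grasp [0.458 0.259 0.076] [118.2 224.7] [296.2 126.3]
body [0.458 0.259 0.127] [111.3 224.1] [297.7 112.2]
b1 [0.458 0.164 0.127] [158.4 225.4] [272.2 131.2]
b2 [0.458 0.354 0.127] [ 63.9 222.7] [321.6  94.5]
fz [0.458 0.229 0.057] [134.5 225.3] [288.1 137.2]
fmz [0.458 0.289 0.057] [106.8 224.5] [303.  125.7]
```

```bash
python3 - <<'E'
from h import *
w=cv2.cvtColor(camera("wrist"),cv2.COLOR_RGB2BGR); cv2.imwrite("pics/w4.png",w)
c=cv2.cvtColor(camera("scene"),cv2.COLOR_RGB2BGR); crop(c,255,75,345,160,8,"pics/s4.png")
s=read_state();print(s["width"])
for k in [(0,0,0),(-.019,0,.012),(-.019,0,-.012)]:
    print(wproj(s,s["ee_pos"]+R.from_quat(s["eef_rot"]).as_matrix()@np.array(k)))
E
```

```text
0.02052777642294474
[258.45482807 212.65025796]
[276.49207053 221.74288304]
[240.27979564 221.77750001]
```

View pics/w4.png

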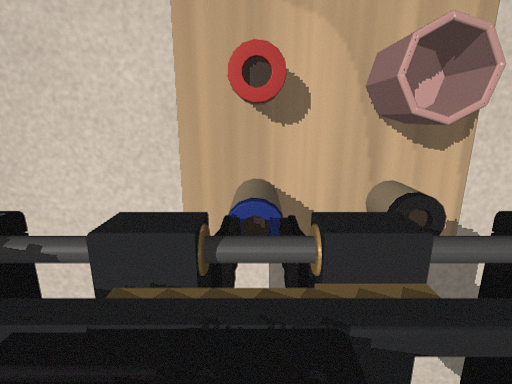

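View pics/s4.png

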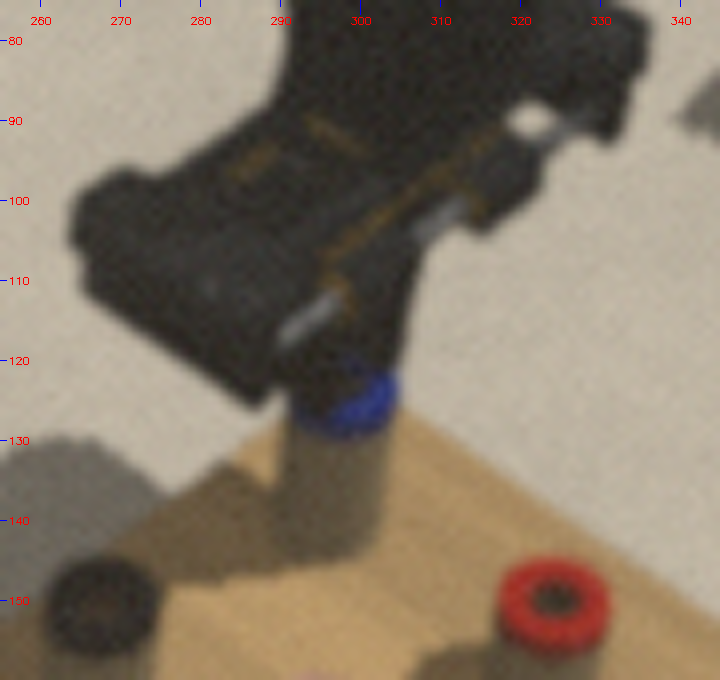

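The blue ring sits between the pads, but the opening reads under 38 mm and was still falling. I'll let the fingers settle, then test with a small lift.

Call:
arm_command:
  targets:
    - [200, 0, 0, 0, 0, 0, 0]
    - [200, 0, 0, 0, 0, 0, 0]
    - [200, 0, 0, 0, 0, 0, 0]
    - [200, 0, 0, 0, 0, 0, 0]
    - [200, 0, 0, 0, 0, 0, 0]

```text
time: 5.15
ee_pos: [0.4585, 0.2589, 0.057]
eef_rot: [-0.5, -0.5, 0.5, -0.5]
ft_force: [0.3, 0.3, -0.6]
width: 0.0187
```

```bash
python3 - <<'E'
from h import *
s=read_state();print(s["width"],s["ft_force"])
w=cv2.cvtColor(camera("wrist"),cv2.COLOR_RGB2BGR); crop(w,160,150,360,300,4,"pics/w5.png")
c=cv2.cvtColor(camera("top"),cv2.COLOR_RGB2BGR); crop(c,70,180,190,260,6,"pics/t5.png")
E
```

```text
0.0187361086327741 [ 0.27139529  0.28454732 -0.63712985]
```

View pics/w5.png

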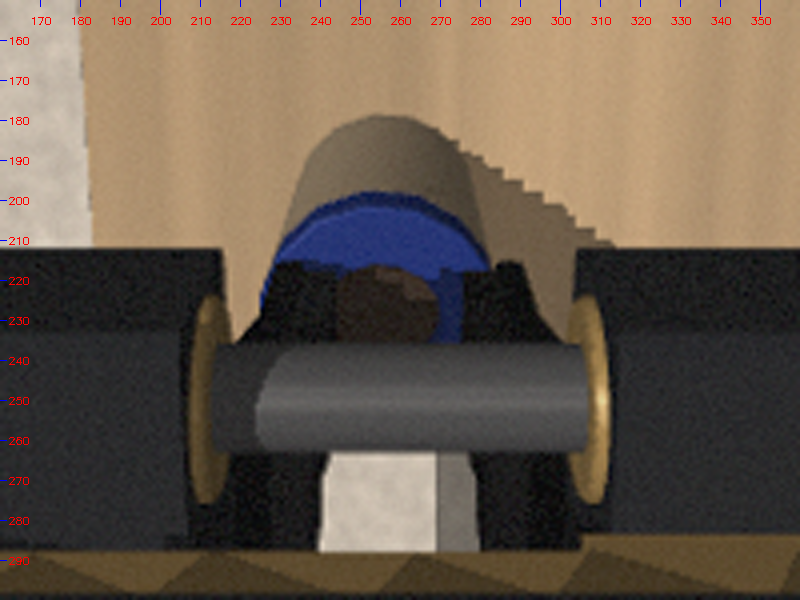

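View pics/t5.png

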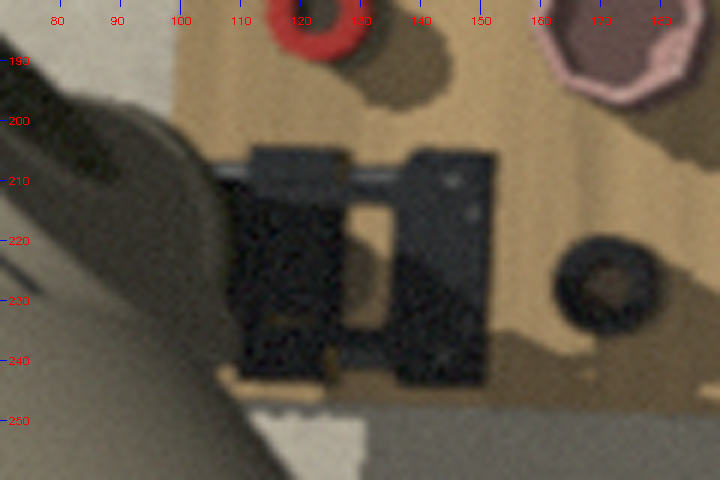

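```bash
python3 - <<'E'
from h import *
s=read_state();print(s["ee_pos"])
w=cv2.cvtColor(camera("wrist"),cv2.COLOR_RGB2BGR)
M=R.from_quat(s["eef_rot"]).as_matrix()
for z,col in((.09,(0,255,255)),(.02,(0,255,0))):
  pts=[wproj(s,(.4577+.019*np.cos(a),.2597+.019*np.sin(a),z)) for a in np.linspace(0,6.28,60)]
  for p in pts: cv2.circle(w,tuple(np.int32(p.round())),0,col,-1)
for x in (0,-.01,-.02,-.03,-.04,-.05):
  for z in(.0094,-.0094):
    for y in(.0095,-.0095):
      print(x,z,y,wproj(s,s["ee_pos"]+M@np.array([x,y,z])).round(1))
crop(w,160,150,360,300,4,"pics/w6.png")
E
```

```text
[0.4585117  0.2589222  0.05702123]
0 0.0094 0.0095 [271.5 200.1]
0 0.0094 -0.0095 [271.3 224.9]
0 -0.0094 0.0095 [245.4 200.1]
0 -0.0094 -0.0095 [245.7 225. ]
-0.01 0.0094 0.0095 [272.1 204.1]
-0.01 0.0094 -0.0095 [271.8 230.1]
-0.01 -0.0094 0.0095 [244.7 204.1]
-0.01 -0.0094 -0.0095 [245.  230.1]
-0.02 0.0094 0.0095 [272.8 208.5]
-0.02 0.0094 -0.0095 [272.5 235.7]
-0.02 -0.0094 0.0095 [243.9 208.5]
-0.02 -0.0094 -0.0095 [244.3 235.7]
-0.03 0.0094 0.0095 [273.5 213.4]
-0.03 0.0094 -0.0095 [273.2 241.9]
-0.03 -0.0094 0.0095 [243.1 213.5]
-0.03 -0.0094 -0.0095 [243.5 242. ]
-0.04 0.0094 0.0095 [274.4 218.9]
-0.04 0.0094 -0.0095 [274.  248.9]
-0.04 -0.0094 0.0095 [242.2 219. ]
-0.04 -0.0094 -0.0095 [242.7 248.9]
-0.05 0.0094 0.0095 [275.3 225.1]
-0.05 0.0094 -0.0095 [274.9 256.6]
-0.05 -0.0094 0.0095 [241.1 225.1]
-0.05 -0.0094 -0.0095 [241.7 256.7]
```

View pics/w6.png

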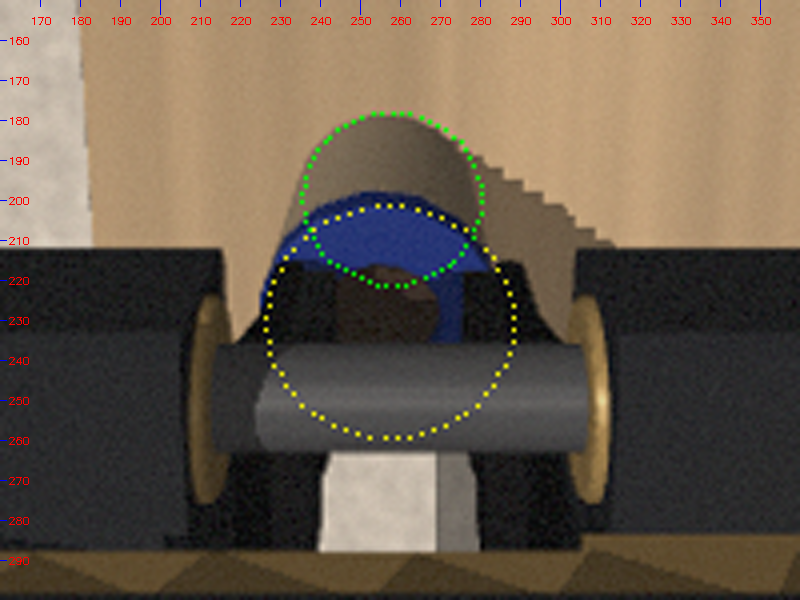

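```bash
python3 - <<'E'
from h import *
for z in np.arange(.08,.21,.01):
    print(round(z,3),ray("top",152.5,205,z)[:2].round(3),ray("scene",286.5,126.5,z)[:2].round(3), ray("scene",269,98,z)[:2].round(3))
E
```

```text
0.08 [0.503 0.187] [0.443 0.237] [0.334 0.285]
0.09 [0.502 0.185] [0.449 0.23 ] [0.342 0.276]
0.1 [0.501 0.183] [0.456 0.222] [0.349 0.268]
0.11 [0.501 0.181] [0.462 0.214] [0.357 0.26 ]
0.12 [0.5   0.179] [0.468 0.206] [0.364 0.251]
0.13 [0.499 0.177] [0.474 0.199] [0.372 0.243]
0.14 [0.499 0.175] [0.481 0.191] [0.379 0.235]
0.15 [0.498 0.173] [0.487 0.183] [0.387 0.227]
0.16 [0.498 0.171] [0.493 0.175] [0.394 0.218]
0.17 [0.497 0.169] [0.499 0.168] [0.402 0.21 ]
0.18 [0.496 0.167] [0.506 0.16 ] [0.409 0.202]
0.19 [0.496 0.165] [0.512 0.152] [0.417 0.193]
0.2 [0.495 0.163] [0.518 0.144] [0.424 0.185]
```

The tips closed just above the prop's top, and the body's corner triangulates about 37 mm higher than the reported pose implies. So the real finger tips sit about 35 mm behind the reported TCP along the tool axis. I'll correct for that, reopen, go 40 mm lower and grip.

Call:
arm_command:
  targets:
    - [50, 0, 1, -2, 0, 0, 0]
    - [50, 0, 1, -2, 0, 0, 0]
    - [50, 0, 1, -2, 0, 0, 0]
    - [50, 0, 1, -2, 0, 0, 0]
    - [50, 0, 1, -2, 0, 0, 0]
    - [50, 0, 1, -2, 0, 0, 0]
    - [50, 0, 1, -2, 0, 0, 0]
    - [50, 0, 1, -2, 0, 0, 0]

```text
time: 6.1
ee_pos: [0.4595, 0.2609, 0.057]
eef_rot: [0.5, 0.5, -0.5, 0.5]
ft_force: [-0.6, 0.1, -0.0]
width: 0.0683
```

Call:
arm_command:
  targets:
    - [50, 15, 0, 0, 0, 0, 0]
    - [50, 30, 0, 0, 0, 0, 0]
    - [50, 40, 0, 0, 0, 0, 0]
    - [200, 40, 0, 0, 0, 0, 0]
    - [200, 40, 0, 0, 0, 0, 0]
    - [200, 40, 0, 0, 0, 0, 0]
    - [200, 40, 0, 0, 0, 0, 0]
    - [200, 40, 0, 0, 0, 0, 0]
    - [200, 40, 0, 0, 0, 0, 0]
    - [200, 40, 0, 0, 0, 0, 0]

```text
time: 7.1
ee_pos: [0.4598, 0.2611, 0.0174]
eef_rot: [0.5, 0.5, -0.5, 0.5]
ft_force: [-0.0, 0.2, 2.4]
width: 0.0375
```

Call:
arm_command:
  targets:
    - [200, -20, 0, 0, 0, 0, 0]
    - [200, -50, 0, 0, 0, 0, 0]
    - [200, -90, 0, 0, 0, 0, 0]
    - [200, -130, 0, 0, 0, 0, 0]
    - [200, -170, 0, 0, 0, 0, 0]
    - [200, -200, 0, 20, 0, 0, 0]
    - [200, -220, 0, 50, 0, 0, 0]
    - [200, -230, 0, 90, 0, 0, 0]
    - [200, -230, 0, 130, 0, 0, 0]
    - [200, -230, 0, 170, 0, 0, 0]
  newtons: 30

```text
time: 8.1
ee_pos: [0.4592, 0.0894, 0.2473]
eef_rot: [0.5, 0.5, -0.5, 0.5]
ft_force: [0.4, 0.0, -2.4]
width: 0.0372
```

Call:
arm_command:
  targets:
    - [200, 0, 0, 40, 0, 0, 0]
    - [200, 0, 0, 80, 0, 0, 0]
    - [200, 0, 0, 120, 0, 0, 0]
    - [200, 0, 0, 160, 0, 0, 0]
    - [200, 0, 0, 200, 0, 0, 0]
    - [200, 0, 0, 240, 0, 0, 0]
    - [200, 0, -3, 280, 0, 0, 0]
    - [200, 0, -6, 320, 0, 0, 0]
    - [200, 0, -9, 350, 0, 0, 0]
    - [200, 0, -10, 360, 0, 0, 0]

```text
time: 9.1
ee_pos: [0.4479, -0.2725, 0.2463]
eef_rot: [-0.501, -0.499, 0.502, -0.499]
ft_force: [0.2, 0.5, -0.7]
width: 0.0373
```

```bash
python3 - <<'E'
from h import *
s=read_state();print(s["ee_pos"],s["width"])
c=cv2.cvtColor(camera("scene"),cv2.COLOR_RGB2BGR); crop(c,60,130,280,330,3,"pics/s7.png")
w=cv2.cvtColor(camera("wrist"),cv2.COLOR_RGB2BGR); cv2.imwrite("pics/w7.png",w)
E
```

```text
[ 0.44787386 -0.27252299  0.2463013 ] 0.03729816583448749
```

View pics/s7.png

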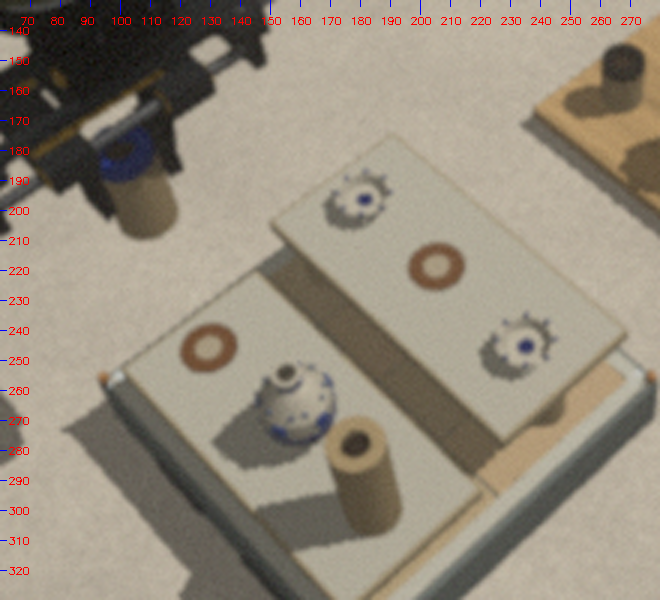

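View pics/w7.png

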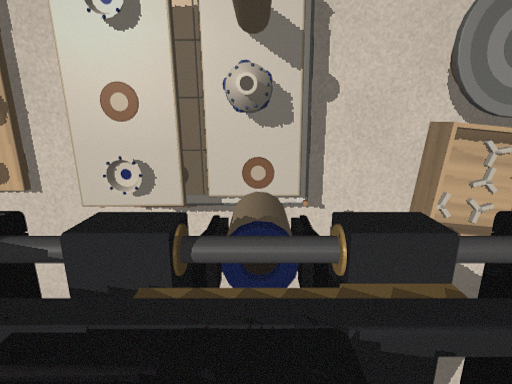

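The 70 mm prop is held upright. The wrist view shows the low scar at about (258,172.5).

```bash
python3 - <<'E'
from h import *
s=read_state()
w=cv2.imread("pics/w7.png")
print(wray(s,258,172.5,.085), wray(s,119,101.5,.125))
p=s["ee_pos"]
for off in(-.0013,0,.0013):
  for z,c in((.249,(0,255,0)),(.319,(0,255,255))):
    if off==-.0013:
      for a in np.linspace(0,6.28,60): cv2.circle(w,tuple(np.int32(wproj(s,(p[0]+off+.019*np.cos(a),p[1]+.019*np.sin(a),z)).round())),0,c,-1)
crop(w,180,150,340,300,5,"pics/w8.png")
E
```

```text
[ 0.44833182 -0.2689941   0.085     ] [ 0.53298329 -0.12160457  0.125     ]
```

View pics/w8.png

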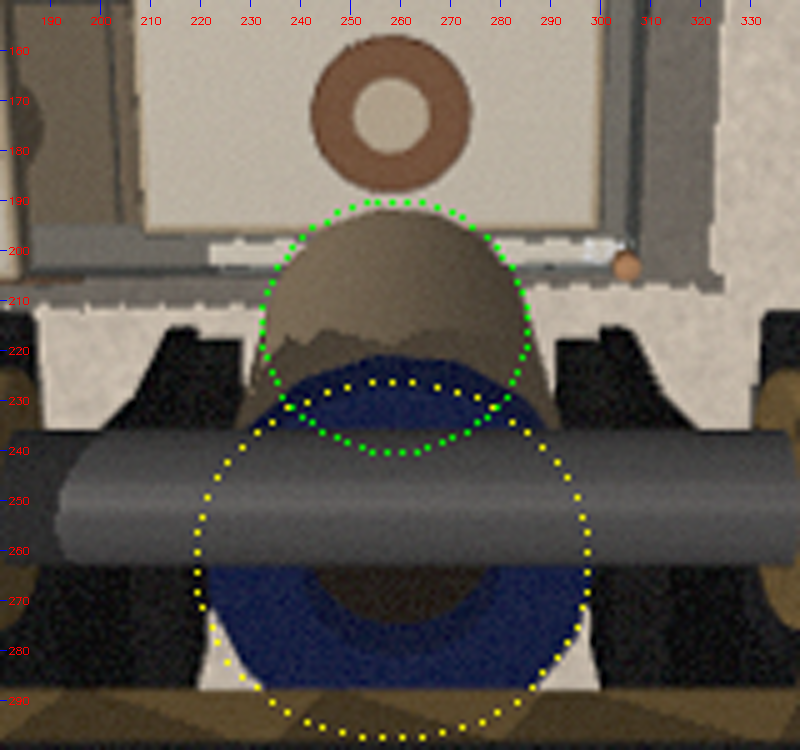

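Call:
arm_command:
  targets:
    - [200, 20, 1, -3, 0, 0, 0]
    - [200, 50, 1, -3, 0, 0, 0]
    - [200, 85, 1, -3, 0, 0, 0]
    - [200, 115, 1, -3, 0, 0, 0]
    - [200, 135, 1, -3, 0, 0, 0]
    - [200, 148, 1, -3, 0, 0, 0]
    - [200, 155, 1, -3, 0, 0, 0]
    - [200, 158, 1, -3, 0, 0, 0]
    - [200, 158, 1, -3, 0, 0, 0]

```text
time: 10.1
ee_pos: [0.4509, -0.2659, 0.0896]
eef_rot: [0.5, 0.5, -0.5, 0.5]
ft_force: [-0.2, -0.1, -1.5]
width: 0.0376
```

Call:
arm_command:
  targets:
    - [200, 1, 0, 0, 0, 0, 0]
    - [200, 2, 0, 0, 0, 0, 0]
    - [200, 3, 0, 0, 0, 0, 0]
    - [200, 3, 0, 0, 0, 0, 0]

```text
time: 10.5
ee_pos: [0.4504, -0.2661, 0.0861]
eef_rot: [0.5, 0.5, -0.5, 0.5]
ft_force: [0.4, -0.0, -1.2]
width: 0.0373
```

Call:
arm_command:
  targets:
    - [200, 0, -1, 3, 0, 0, 0]
    - [200, 1, -1, 3, 0, 0, 0]
    - [200, 2, -1, 3, 0, 0, 0]
    - [200, 3, -1, 3, 0, 0, 0]
    - [200, 3, -1, 3, 0, 0, 0]

```text
time: 11.0
ee_pos: [0.4493, -0.269, 0.0828]
eef_rot: [-0.5, -0.5, 0.5, -0.5]
ft_force: [0.0, 0.7, -0.3]
width: 0.0375
```

Call:
arm_command:
  targets:
    - [200, 0.5, 0, 0, 0, 0, 0]
    - [200, 1, 0, 0, 0, 0, 0]
    - [200, 1, 0, 0, 0, 0, 0]

```text
time: 11.3
ee_pos: [0.4495, -0.269, 0.0824]
eef_rot: [0.5, 0.5, -0.5, 0.5]
ft_force: [-1.5, 0.6, 3.6]
width: 0.0374
```

Contact came at exactly the predicted height, so I'll release and rise.

Call:
arm_command:
  targets:
    - [70, 0, 0, 0, 0, 0, 0]
    - [70, 0, 0, 0, 0, 0, 0]
    - [70, 0, 0, 0, 0, 0, 0]
    - [70, 0, 0, 0, 0, 0, 0]
    - [70, -10, 0, 0, 0, 0, 0]
    - [70, -40, 0, 0, 0, 0, 0]
    - [70, -80, 0, 0, 0, 0, 0]
    - [70, -120, 0, 0, 0, 0, 0]
    - [70, -160, 0, 0, 0, 0, 0]
    - [70, -170, 0, 0, 0, 0, 0]

```text
time: 12.3
ee_pos: [0.4511, -0.2697, 0.2576]
eef_rot: [0.501, 0.497, -0.499, 0.503]
ft_force: [0.6, 0.2, 0.1]
width: 0.0632
```

Call:
arm_command:
  targets:
    - [70, 0, 10, -40, 0, 0, 0]
    - [70, 0, 20, -80, 0, 0, 0]
    - [70, 0, 30, -120, 0, 0, 0]
    - [70, 0, 40, -160, 0, 0, 0]
    - [70, 0, 50, -200, 0, 0, 0]
    - [70, 0, 60, -240, 0, 0, 0]
    - [70, 0, 70, -280, 0, 0, 0]
    - [70, 0, 80, -320, 0, 0, 0]
    - [70, 0, 90, -360, 0, 0, 0]
    - [70, 0, 90, -400, 0, 0, 0]

```text
time: 13.3
ee_pos: [0.5399, 0.1323, 0.2519]
eef_rot: [-0.5, -0.5, 0.5, -0.5]
ft_force: [0.9, 0.9, -0.9]
width: 0.0631
```

Call:
arm_command:
  targets:
    - [70, 0, 10, -40, 0, 0, 0]
    - [70, 0, 15, -80, 0, 0, 0]
    - [70, 0, 15, -110, 0, 0, 0]
    - [70, 0, 15, -125, 0, 0, 0]
    - [70, 0, 15, -127, 0, 0, 0]
    - [70, 0, 15, -127, 0, 0, 0]

```text
time: 13.9
ee_pos: [0.5548, 0.2568, 0.252]
eef_rot: [-0.5, -0.5, 0.5, -0.5]
ft_force: [-0.1, -1.1, -0.3]
width: 0.0629
```

```bash
python3 - <<'E'
from h import *
s=read_state();print(s["ee_pos"],s["width"],s["joint_positions"].round(2))
w=cv2.cvtColor(camera("wrist"),cv2.COLOR_RGB2BGR); crop(w,120,40,400,240,3,"pics/w9.png")
t=cv2.cvtColor(camera("top"),cv2.COLOR_RGB2BGR); crop(t,255,120,400,265,4,"pics/t9.png")
for k,P in dict(p40=(.5535,.2581,.06),p30=(.6435,.2612,.05)).items(): print(k,wproj(s,P).round(1))
E
```

```text
[0.554779   0.25676534 0.25199134] 0.0628996389487747 [ 0.07  0.37 -0.77  1.36  0.26  1.51 -2.25]
p40 [257.7 169.2]
p30 [255.2 101.1]
```

View pics/w9.png

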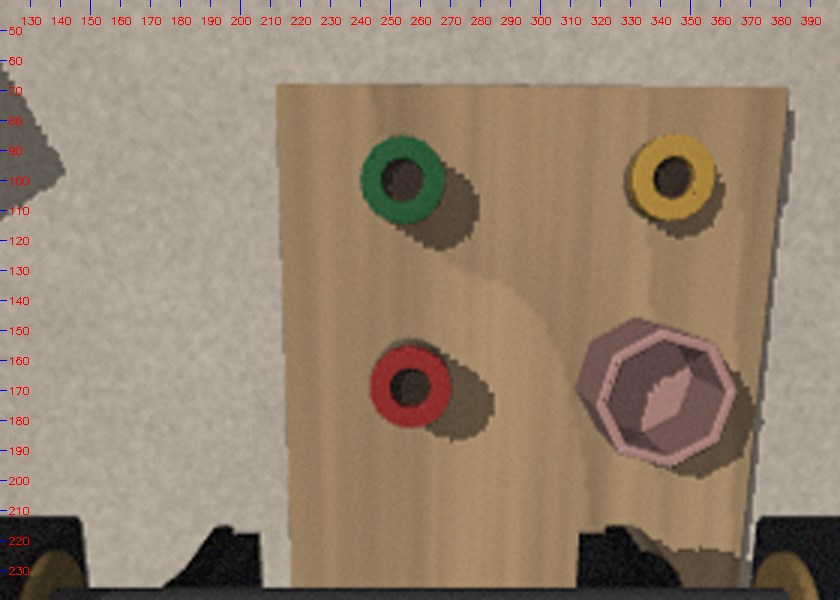

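View pics/t9.png

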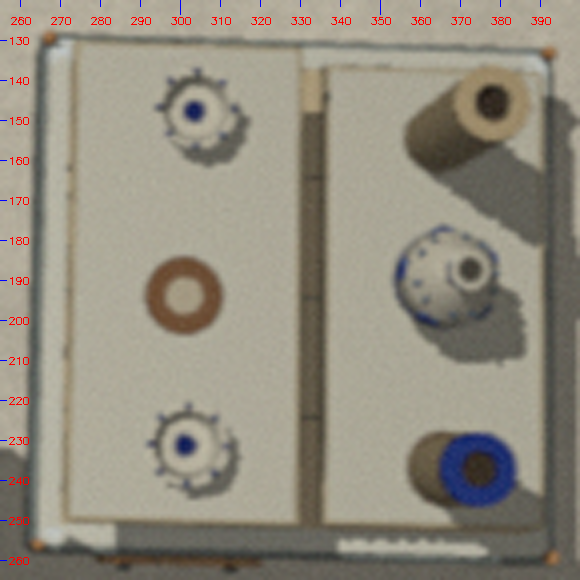

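The 70 mm prop stands on the low scar with its top at (374.5,237.5) in the top view, and the vase and standing prop have not moved. The red prop is at wrist pixel (256.7,168.7). Next I'll pick up the 40 mm prop.

Call:
arm_command:
  targets:
    - [70, 20, 0, -3, 0, 0, 0]
    - [70, 60, 0, -3, 0, 0, 0]
    - [70, 110, 0, -3, 0, 0, 0]
    - [70, 160, 0, -3, 0, 0, 0]
    - [70, 205, 0, -3, 0, 0, 0]
    - [70, 235, 0, -3, 0, 0, 0]
    - [70, 250, 0, -3, 0, 0, 0]
    - [70, 255, 0, -3, 0, 0, 0]
    - [70, 255, 0, -3, 0, 0, 0]

```text
time: 14.9
ee_pos: [0.5553, 0.2605, -0.0021]
eef_rot: [0.501, 0.499, -0.5, 0.5]
ft_force: [-0.4, -0.4, 0.4]
width: 0.0631
```

Call:
arm_command:
  targets:
    - [200, 0, 0, 0, 0, 0, 0]
    - [200, 0, 0, 0, 0, 0, 0]
    - [200, 0, 0, 0, 0, 0, 0]
    - [200, 0, 0, 0, 0, 0, 0]
    - [200, 0, 0, 0, 0, 0, 0]
    - [200, 0, 0, 0, 0, 0, 0]

```text
time: 15.5
ee_pos: [0.5548, 0.261, -0.0024]
eef_rot: [0.5, 0.5, -0.5, 0.5]
ft_force: [-0.6, -2.3, 4.9]
width: 0.0371
```

Call:
arm_command:
  targets:
    - [200, -20, 0, 0, 0, 0, 0]
    - [200, -50, 0, 0, 0, 0, 0]
    - [200, -90, 0, 0, 0, 0, 0]
    - [200, -130, 0, 0, 0, 0, 0]
    - [200, -170, 0, 0, 0, 0, 0]
    - [200, -200, 0, 20, 0, 0, 0]
    - [200, -215, -3, 50, 0, 0, 0]
    - [200, -220, -6, 90, 0, 0, 0]
    - [200, -220, -9, 130, 0, 0, 0]
    - [200, -220, -12, 170, 0, 0, 0]

```text
time: 16.5
ee_pos: [0.5421, 0.0894, 0.217]
eef_rot: [0.5, 0.5, -0.5, 0.5]
ft_force: [0.5, -0.3, -0.0]
width: 0.0373
```

Call:
arm_command:
  targets:
    - [200, 0, -3, 40, 0, 0, 0]
    - [200, 0, -5, 80, 0, 0, 0]
    - [200, 0, -7, 120, 0, 0, 0]
    - [200, 0, -9, 160, 0, 0, 0]
    - [200, 0, -9, 190, 0, 0, 0]
    - [200, 0, -9, 208, 0, 0, 0]
    - [200, 0, -9, 214, 0, 0, 0]
    - [200, 0, -9, 214, 0, 0, 0]

```text
time: 17.3
ee_pos: [0.5332, -0.1232, 0.2167]
eef_rot: [-0.5, -0.5, 0.5, -0.5]
ft_force: [0.3, -0.2, -1.2]
width: 0.0376
```

```bash
python3 - <<'E'
from h import *
s=read_state();print(s["ee_pos"],s["width"],s["ft_force"])
w=cv2.cvtColor(camera("wrist"),cv2.COLOR_RGB2BGR)
p=s["ee_pos"]
f=p[2]+.0224
for z,c in((f,(0,255,0)),(f+.04,(0,255,255))):
  for a in np.linspace(0,6.28,60): cv2.circle(w,tuple(np.int32(wproj(s,(p[0]-.0008+.019*np.cos(a),p[1]+.019*np.sin(a),z)).round())),0,c,-1)
print("scar pred",wproj(s,(.533,-.1235,.125)),"low top pred",wproj(s,(.4483,-.2695,.155)))
crop(w,120,40,400,240,3,"pics/w10.png")
print(ray("top",374.5,237.5,.155))
E
```

```text
[ 0.53324702 -0.12322763  0.21673801] 0.03756658132205615 [ 0.26325787 -0.22349878 -1.21112087]
scar pred [258.95584536 184.69879417] low top pred [404.06258447 273.07899892]
[ 0.44649252 -0.26855348  0.155     ]
```

View pics/w10.png

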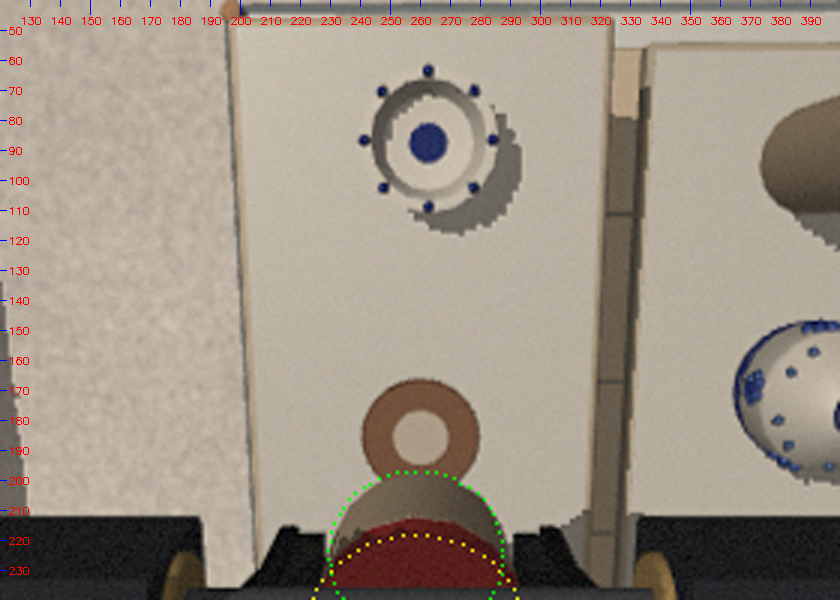

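The high scar is at (260,185.7), within about 1.5 mm of plan, so I'll lower.

Call:
arm_command:
  targets:
    - [200, 20, 0, 0, 0, 0, 0]
    - [200, 50, 0, 0, 0, 0, 0]
    - [200, 80, 0, 0, 0, 0, 0]
    - [200, 98, 0, 0, 0, 0, 0]
    - [200, 107, 0, 0, 0, 0, 0]
    - [200, 110, 0, 0, 0, 0, 0]
    - [200, 110, 0, 0, 0, 0, 0]

```text
time: 18.05
ee_pos: [0.5338, -0.1224, 0.1076]
eef_rot: [0.5, 0.5, -0.5, 0.5]
ft_force: [0.3, -0.4, -0.5]
width: 0.0375
```

Call:
arm_command:
  targets:
    - [200, 1, -1, 1, 0, 0, 0]
    - [200, 2, -1, 1, 0, 0, 0]
    - [200, 3, -1, 1, 0, 0, 0]
    - [200, 4, -1, 1, 0, 0, 0]
    - [200, 4, -1, 1, 0, 0, 0]

```text
time: 18.55
ee_pos: [0.5324, -0.1241, 0.103]
eef_rot: [-0.5, -0.5, 0.5, -0.5]
ft_force: [-0.4, 0.9, -1.4]
width: 0.0369
```

Call:
arm_command:
  targets:
    - [200, 0.5, 0, 0, 0, 0, 0]
    - [200, 1, 0, 0, 0, 0, 0]
    - [200, 1, 0, 0, 0, 0, 0]

```text
time: 18.85
ee_pos: [0.5325, -0.1241, 0.1025]
eef_rot: [-0.5, -0.5, 0.5, -0.5]
ft_force: [-2.2, -0.7, 4.6]
width: 0.0373
```

Call:
arm_command:
  targets:
    - [70, 0, 0, 0, 0, 0, 0]
    - [70, 0, 0, 0, 0, 0, 0]
    - [70, 0, 0, 0, 0, 0, 0]
    - [70, 0, 0, 0, 0, 0, 0]
    - [70, -10, 0, 0, 0, 0, 0]
    - [70, -40, 0, 0, 0, 0, 0]
    - [70, -80, 0, 0, 0, 0, 0]
    - [70, -120, 0, 0, 0, 0, 0]
    - [70, -140, 0, 0, 0, 0, 0]
    - [70, -140, 0, 0, 0, 0, 0]

```text
time: 19.85
ee_pos: [0.5341, -0.1241, 0.2462]
eef_rot: [0.501, 0.498, -0.499, 0.502]
ft_force: [-0.2, 0.3, -0.5]
width: 0.0629
```

Call:
arm_command:
  targets:
    - [70, 0, 10, -40, 0, 0, 0]
    - [70, 0, 20, -80, 0, 0, 0]
    - [70, 0, 30, -120, 0, 0, 0]
    - [70, 0, 40, -160, 0, 0, 0]
    - [70, 0, 50, -200, 0, 0, 0]
    - [70, 0, 60, -240, 0, 0, 0]
    - [70, 0, 75, -280, 0, 0, 0]
    - [70, 0, 90, -320, 0, 0, 0]
    - [70, 0, 105, -355, 0, 0, 0]
    - [70, 0, 112, -380, 0, 0, 0]

```text
time: 20.85
ee_pos: [0.6443, 0.2586, 0.2407]
eef_rot: [0.499, 0.501, -0.5, 0.5]
ft_force: [0.7, 0.2, 0.1]
width: 0.063
```

Call:
arm_command:
  targets:
    - [70, 30, 0, -6, 0, 0, 0]
    - [70, 60, 0, -6, 0, 0, 0]
    - [70, 60, 0, -6, 0, 0, 0]

```text
time: 21.15
ee_pos: [0.6423, 0.2609, 0.177]
eef_rot: [-0.497, -0.501, 0.502, -0.499]
ft_force: [-0.9, -0.8, -1.2]
width: 0.0632
```

```bash
python3 - <<'E'
from h import *
s=read_state();print(s["ee_pos"],s["width"],s["joint_positions"].round(2))
w=cv2.cvtColor(camera("wrist"),cv2.COLOR_RGB2BGR); crop(w,120,90,400,260,3,"pics/w11.png")
t=cv2.cvtColor(camera("top"),cv2.COLOR_RGB2BGR); crop(t,255,120,400,265,4,"pics/t11.png")
for k,P in dict(p30=(.645,.2625,.05),p20=(.6465,.1392,.04)).items(): print(k,wproj(s,P).round(1))
E
```

```text
[0.64233707 0.26087288 0.17697652] 0.06316186594801407 [-0.    0.59 -0.71  1.23  0.37  1.46 -2.24]
p30 [256.9 174.7]
p20 [361.  171.7]
```

View pics/w11.png

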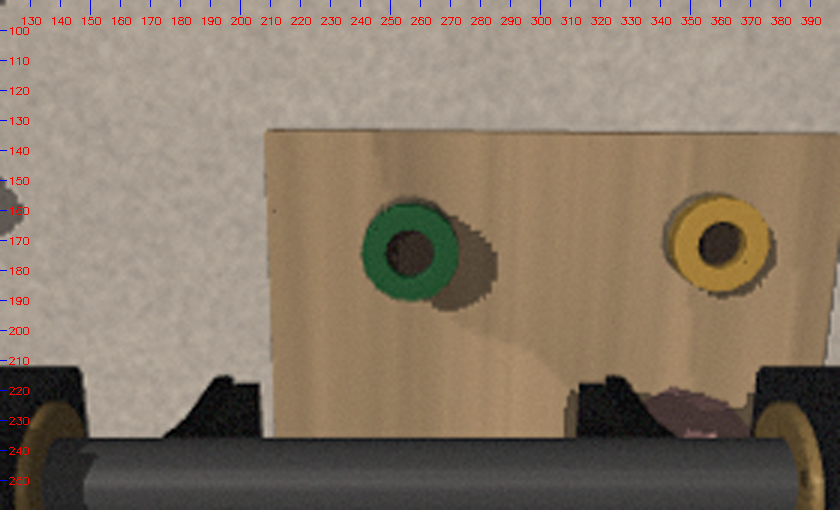

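View pics/t11.png

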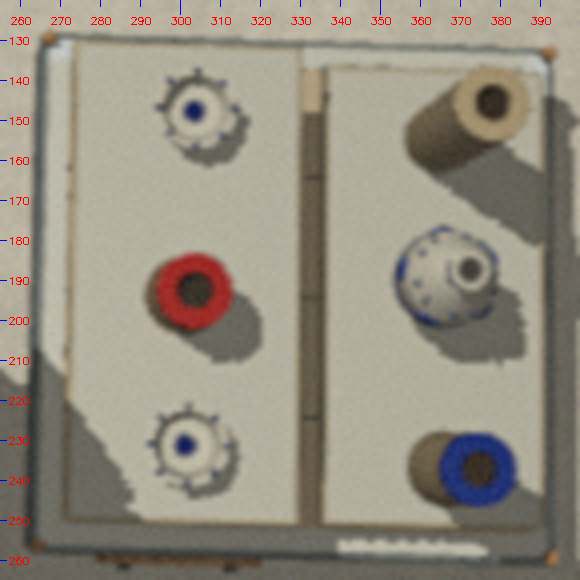

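Call:
arm_command:
  targets:
    - [70, 20, 2, -1, 0, 0, 0]
    - [70, 60, 2, -1, 0, 0, 0]
    - [70, 110, 2, -1, 0, 0, 0]
    - [70, 145, 2, -1, 0, 0, 0]
    - [70, 165, 2, -1, 0, 0, 0]
    - [70, 174, 2, -1, 0, 0, 0]
    - [70, 178, 2, -1, 0, 0, 0]
    - [70, 178, 2, -1, 0, 0, 0]

```text
time: 22.05
ee_pos: [0.6475, 0.2632, 0.0056]
eef_rot: [0.501, 0.5, -0.499, 0.5]
ft_force: [-0.2, -0.1, -0.6]
width: 0.063
```

Call:
arm_command:
  targets:
    - [70, 4, -2, 0, 0, 0, 0]
    - [70, 9, -2, 0, 0, 0, 0]
    - [70, 13, -2, 0, 0, 0, 0]
    - [70, 13, -2, 0, 0, 0, 0]
    - [200, 13, -2, 0, 0, 0, 0]
    - [200, 13, -2, 0, 0, 0, 0]
    - [200, 13, -2, 0, 0, 0, 0]
    - [200, 13, -2, 0, 0, 0, 0]
    - [200, 13, -2, 0, 0, 0, 0]
    - [200, 13, -2, 0, 0, 0, 0]

```text
time: 23.05
ee_pos: [0.6446, 0.263, -0.0088]
eef_rot: [0.5, 0.5, -0.5, 0.5]
ft_force: [-0.5, -1.0, 0.7]
width: 0.0377
```

```bash
python3 - <<'E'
from h import *
s=read_state();print(s["ee_pos"],s["width"],s["ft_force"])
for a,z in(((374.5,237.5),.155),((366.2,237.2),.085),((303.5,193),.165),((301,193.7),.125)): print(ray("top",*a,z).round(4))
E
```

```text
[ 0.64455044  0.26298157 -0.00883447] 0.037686257139060486 [-0.54283815 -0.96870701  0.65246381]
[ 0.4465 -0.2686  0.155 ]
[ 0.447  -0.2717  0.085 ]
[ 0.5298 -0.1245  0.165 ]
[ 0.5322 -0.1249  0.125 ]
```

Call:
arm_command:
  targets:
    - [200, -20, 0, 0, 0, 0, 0]
    - [200, -50, 0, 0, 0, 0, 0]
    - [200, -90, 0, 0, 0, 0, 0]
    - [200, -135, 0, 0, 0, 0, 0]
    - [200, -180, 0, 0, 0, 0, 0]
    - [200, -220, -10, 20, 0, 0, 0]
    - [200, -240, -30, 50, 0, 0, 0]
    - [200, -250, -50, 85, 0, 0, 0]
    - [200, -250, -65, 120, 0, 0, 0]
    - [200, -250, -80, 160, 0, 0, 0]

```text
time: 24.05
ee_pos: [0.5636, 0.1024, 0.2414]
eef_rot: [0.5, 0.5, -0.5, 0.5]
ft_force: [1.3, -1.0, -0.8]
width: 0.0373
```

Call:
arm_command:
  targets:
    - [200, 0, -15, 40, 0, 0, 0]
    - [200, 0, -30, 80, 0, 0, 0]
    - [200, 0, -45, 120, 0, 0, 0]
    - [200, 0, -60, 160, 0, 0, 0]
    - [200, 0, -75, 200, 0, 0, 0]
    - [200, 0, -90, 240, 0, 0, 0]
    - [200, 0, -105, 280, 0, 0, 0]
    - [200, 0, -115, 320, 0, 0, 0]
    - [200, 0, -117, 350, 0, 0, 0]
    - [200, 0, -117, 370, 0, 0, 0]

```text
time: 25.05
ee_pos: [0.4464, -0.2695, 0.241]
eef_rot: [-0.501, -0.499, 0.501, -0.499]
ft_force: [0.0, 0.4, -1.0]
width: 0.0375
```

Call:
arm_command:
  targets:
    - [200, 0, 0, 2, 0, 0, 0]
    - [200, 0, 0, 2, 0, 0, 0]
    - [200, 0, 0, 2, 0, 0, 0]

```text
time: 25.35
ee_pos: [0.4481, -0.2673, 0.2411]
eef_rot: [0.5, 0.501, -0.499, 0.501]
ft_force: [-0.0, 0.2, -0.7]
width: 0.0374
```

Call:
arm_command:
  targets:
    - [200, 20, 0, 2, 0, 0, 0]
    - [200, 50, 0, 2, 0, 0, 0]
    - [200, 75, 0, 2, 0, 0, 0]
    - [200, 92, 0, 2, 0, 0, 0]
    - [200, 100, 0, 2, 0, 0, 0]
    - [200, 104, 0, 2, 0, 0, 0]
    - [200, 104, 0, 2, 0, 0, 0]
    - [200, 104, 0, 2, 0, 0, 0]

```text
time: 26.15
ee_pos: [0.448, -0.2711, 0.138]
eef_rot: [0.5, 0.5, -0.5, 0.501]
ft_force: [-0.5, 0.1, -0.7]
width: 0.0373
```

```bash
python3 - <<'E'
from h import *
s=read_state();print(s["ee_pos"],s["width"],s["ft_force"])
c=cv2.cvtColor(camera("scene"),cv2.COLOR_RGB2BGR); crop(c,80,150,200,270,5,"pics/s12.png")
E
```

```text
[ 0.44801336 -0.27106024  0.13802709] 0.037342450149145126 [-0.51806889  0.05810779 -0.70073739]
```

View pics/s12.png

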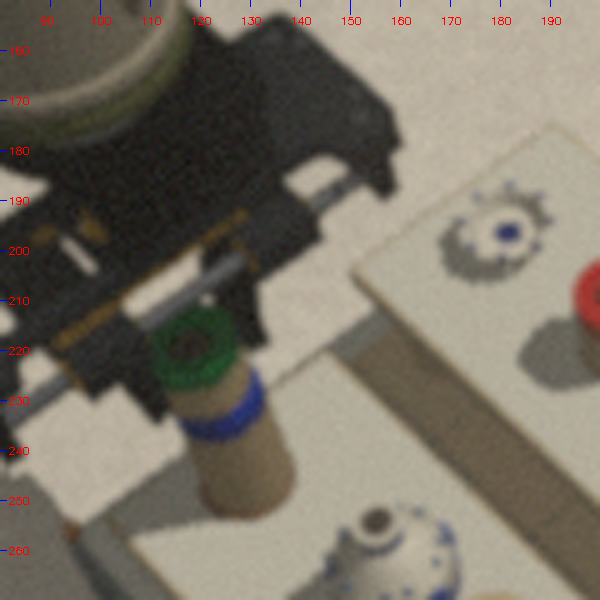

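Aligned over the column with a gap of about 12 mm. I'll trim y and lower.

Call:
arm_command:
  targets:
    - [200, 3, 0, -2, 0, 0, 0]
    - [200, 6, 0, -2, 0, 0, 0]
    - [200, 8, 0, -2, 0, 0, 0]
    - [200, 9, 0, -2, 0, 0, 0]
    - [200, 10, 0, -2, 0, 0, 0]
    - [200, 10, 0, -2, 0, 0, 0]

```text
time: 26.8
ee_pos: [0.4473, -0.2691, 0.1269]
eef_rot: [-0.5, -0.5, 0.5, -0.5]
ft_force: [-1.0, 0.3, -0.6]
width: 0.0374
```

Call:
arm_command:
  targets:
    - [200, 0.5, 0, 0, 0, 0, 0]
    - [200, 1, 0, 0, 0, 0, 0]
    - [200, 1, 0, 0, 0, 0, 0]

```text
time: 27.1
ee_pos: [0.4474, -0.2691, 0.1261]
eef_rot: [-0.5, -0.5, 0.5, -0.5]
ft_force: [-0.4, 0.4, -0.2]
width: 0.0377
```

Call:
arm_command:
  targets:
    - [200, 0.5, 0, 0, 0, 0, 0]
    - [200, 0.5, 0, 0, 0, 0, 0]

```text
time: 27.3
ee_pos: [0.4476, -0.2691, 0.126]
eef_rot: [0.5, 0.5, -0.5, 0.5]
ft_force: [-0.7, 0.7, 4.3]
width: 0.0375
```

Call:
arm_command:
  targets:
    - [70, 0, 0, 0, 0, 0, 0]
    - [70, 0, 0, 0, 0, 0, 0]
    - [70, 0, 0, 0, 0, 0, 0]
    - [70, 0, 0, 0, 0, 0, 0]
    - [70, -10, 0, 0, 0, 0, 0]
    - [70, -40, 0, 0, 0, 0, 0]
    - [70, -80, 0, 0, 0, 0, 0]
    - [70, -115, 0, 0, 0, 0, 0]
    - [70, -120, 0, 0, 0, 0, 0]
    - [70, -120, 0, 0, 0, 0, 0]

```text
time: 28.3
ee_pos: [0.448, -0.2693, 0.2471]
eef_rot: [0.5, 0.499, -0.5, 0.501]
ft_force: [0.5, -0.5, -1.8]
width: 0.0632
```

Call:
arm_command:
  targets:
    - [70, 0, 20, -40, 0, 0, 0]
    - [70, 0, 40, -80, 0, 0, 0]
    - [70, 0, 60, -120, 0, 0, 0]
    - [70, 0, 80, -160, 0, 0, 0]
    - [70, 0, 100, -200, 0, 0, 0]
    - [70, 0, 120, -240, 0, 0, 0]
    - [70, 0, 140, -280, 0, 0, 0]
    - [70, 0, 160, -320, 0, 0, 0]
    - [70, 0, 180, -360, 0, 0, 0]
    - [70, 0, 198, -400, 0, 0, 0]

```text
time: 29.3
ee_pos: [0.6456, 0.1322, 0.2437]
eef_rot: [-0.499, -0.5, 0.501, -0.499]
ft_force: [0.3, 0.1, 0.2]
width: 0.0632
```

Call:
arm_command:
  targets:
    - [70, 20, 0, -8, 0, 0, 0]
    - [70, 50, 0, -8, 0, 0, 0]
    - [70, 60, 0, -8, 0, 0, 0]
    - [70, 60, 0, -8, 0, 0, 0]
    - [70, 60, 0, -8, 0, 0, 0]

```text
time: 29.8
ee_pos: [0.6457, 0.1384, 0.1863]
eef_rot: [0.5, 0.5, -0.5, 0.5]
ft_force: [0.4, 0.4, -0.2]
width: 0.0634
```

```bash
python3 - <<'E'
from h import *
s=read_state();print(s["ee_pos"],s["width"],s["joint_positions"].round(2))
w=cv2.cvtColor(camera("wrist"),cv2.COLOR_RGB2BGR); crop(w,120,90,400,260,3,"pics/w13.png")
t=cv2.cvtColor(camera("top"),cv2.COLOR_RGB2BGR); crop(t,255,120,400,265,4,"pics/t13.png")
c=cv2.cvtColor(camera("scene"),cv2.COLOR_RGB2BGR); crop(c,80,150,290,330,3,"pics/s13.png")
for k,P in dict(p20=(.647,.1397,.04)).items(): print(k,wproj(s,P).round(1))
E
```

```text
[0.64569355 0.13837276 0.18627519] 0.0633578331088418 [ 0.2   0.5  -0.69  1.33  0.31  1.43 -2.05]
p20 [257.6 173.5]
```

View pics/w13.png

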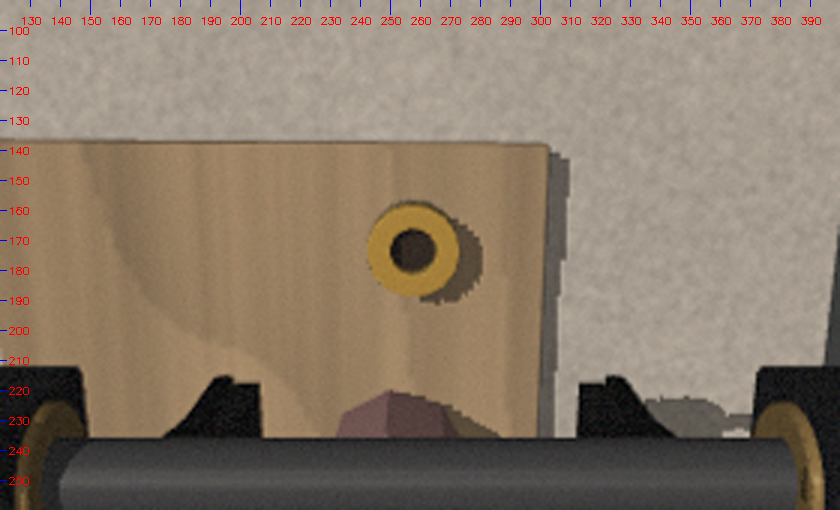

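View pics/t13.png

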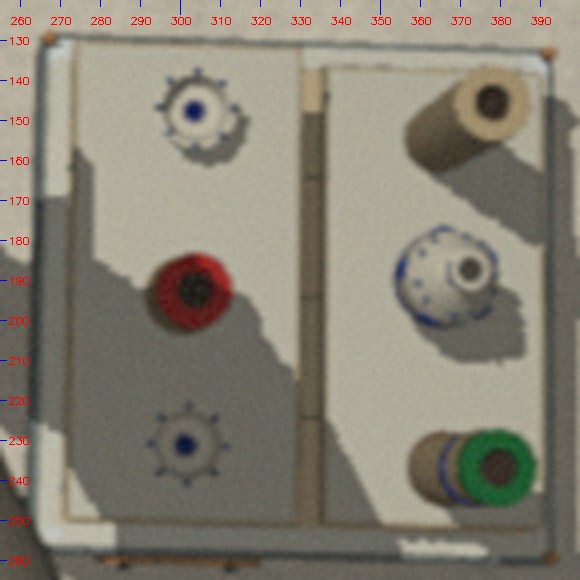

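View pics/s13.png

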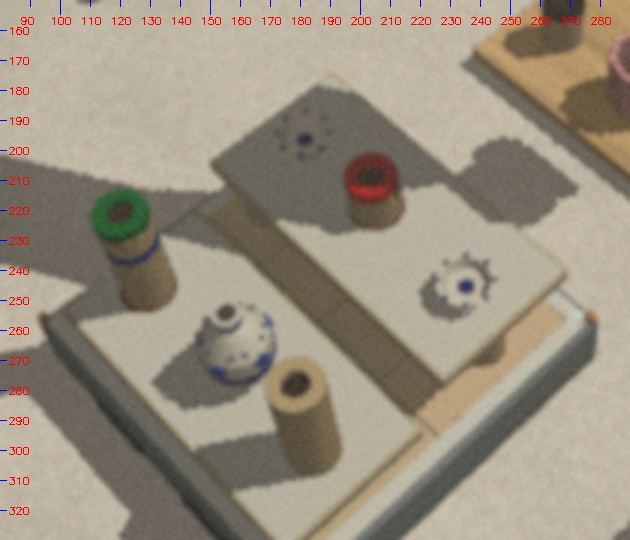

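The 30 mm prop sits squarely on the 70 mm one. The yellow prop is at (257.7,173.3), as predicted, so I'll descend to it.

Call:
arm_command:
  targets:
    - [70, 20, 1, -1, 0, 0, 0]
    - [70, 60, 1, -1, 0, 0, 0]
    - [70, 105, 1, -1, 0, 0, 0]
    - [70, 145, 1, -1, 0, 0, 0]
    - [70, 170, 1, -1, 0, 0, 0]
    - [70, 182, 1, -1, 0, 0, 0]
    - [70, 187, 1, -1, 0, 0, 0]
    - [70, 187, 1, -1, 0, 0, 0]

```text
time: 30.75
ee_pos: [0.6472, 0.1401, -0.0005]
eef_rot: [0.5, 0.5, -0.5, 0.5]
ft_force: [0.0, -0.6, 0.0]
width: 0.0632
```

Call:
arm_command:
  targets:
    - [70, 3, 0, 0, 0, 0, 0]
    - [70, 6, 0, 0, 0, 0, 0]
    - [70, 8, 0, 0, 0, 0, 0]
    - [70, 9, 0, 0, 0, 0, 0]
    - [70, 9, 0, 0, 0, 0, 0]

```text
time: 31.25
ee_pos: [0.6464, 0.1399, -0.0105]
eef_rot: [-0.5, -0.5, 0.5, -0.5]
ft_force: [0.0, -0.1, -0.3]
width: 0.0633
```

Call:
arm_command:
  targets:
    - [200, 0, 0, 0, 0, 0, 0]
    - [200, 0, 0, 0, 0, 0, 0]
    - [200, 0, 0, 0, 0, 0, 0]
    - [200, 0, 0, 0, 0, 0, 0]
    - [200, 0, 0, 0, 0, 0, 0]
    - [200, 0, 0, 0, 0, 0, 0]

```text
time: 31.85
ee_pos: [0.6465, 0.1399, -0.0104]
eef_rot: [0.5, 0.5, -0.5, 0.5]
ft_force: [-0.0, 0.7, 0.3]
width: 0.0369
```

```bash
python3 - <<'E'
from h import *
s=read_state();print(s["ee_pos"],s["width"],s["ft_force"])
c=cv2.cvtColor(camera("scene"),cv2.COLOR_RGB2BGR); crop(c,270,130,370,230,6,"pics/s14.png")
E
```

```text
[ 0.64649845  0.13994404 -0.01041197] 0.03692546868286437 [-0.04585459  0.68586564  0.30627744]
```

View pics/s14.png

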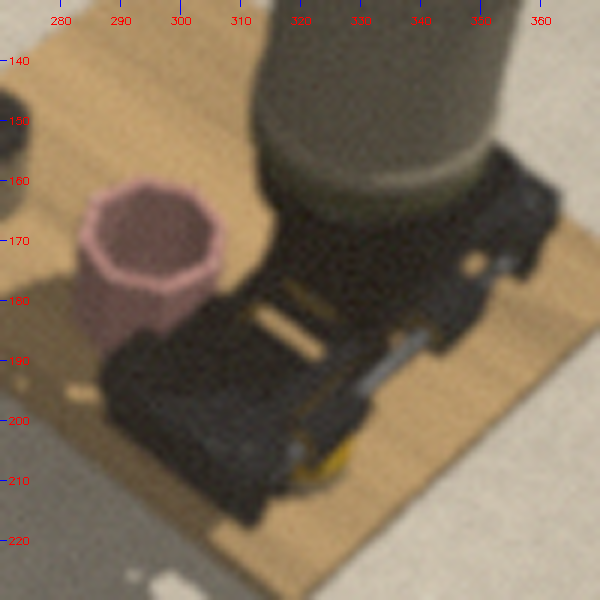

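Call:
arm_command:
  targets:
    - [200, -15, 0, 0, 0, 0, 0]
    - [200, -45, 0, 0, 0, 0, 0]
    - [200, -85, 0, 0, 0, 0, 0]
    - [200, -130, 0, 0, 0, 0, 0]
    - [200, -170, 0, 0, 0, 0, 0]
    - [200, -200, -10, 20, 0, 0, 0]
    - [200, -220, -25, 50, 0, 0, 0]
    - [200, -220, -40, 85, 0, 0, 0]
    - [200, -220, -55, 120, 0, 0, 0]
    - [200, -220, -70, 155, 0, 0, 0]

```text
time: 32.9
ee_pos: [0.5757, -0.0161, 0.2109]
eef_rot: [0.5, 0.5, -0.5, 0.501]
ft_force: [-0.5, 0.1, -0.7]
width: 0.037
```

Call:
arm_command:
  targets:
    - [200, 0, -15, 35, 0, 0, 0]
    - [200, 0, -30, 70, 0, 0, 0]
    - [200, 0, -42, 95, 0, 0, 0]
    - [200, 0, -45, 107, 0, 0, 0]
    - [200, 0, -45, 109, 0, 0, 0]
    - [200, 0, -45, 109, 0, 0, 0]
    - [200, 0, -45, 109, 0, 0, 0]

```text
time: 33.6
ee_pos: [0.532, -0.1221, 0.2097]
eef_rot: [0.5, 0.501, -0.499, 0.501]
ft_force: [-0.3, 1.2, 1.0]
width: 0.037
```

Next, down to about 10 mm above contact, which I expect at z = 0.1346.

Call:
arm_command:
  targets:
    - [200, 15, 0, 1, 0, 0, 0]
    - [200, 35, 0, 1, 0, 0, 0]
    - [200, 50, 0, 1, 0, 0, 0]
    - [200, 60, 0, 1, 0, 0, 0]
    - [200, 64, 0, 1, 0, 0, 0]
    - [200, 65, 0, 1, 0, 0, 0]
    - [200, 65, 0, 1, 0, 0, 0]

```text
time: 34.3
ee_pos: [0.5317, -0.1251, 0.145]
eef_rot: [0.5, 0.5, -0.5, 0.5]
ft_force: [-0.2, -0.4, -0.4]
width: 0.0369
```

```bash
python3 - <<'E'
from h import *
s=read_state();print(s["ee_pos"],s["width"],s["ft_force"])
c=cv2.cvtColor(camera("scene"),cv2.COLOR_RGB2BGR); crop(c,150,130,270,250,5,"pics/s15.png")
E
```

```text
[ 0.53174999 -0.12505612  0.14497111] 0.03686409167191832 [-0.18989419 -0.36368334 -0.42469792]
```

View pics/s15.png

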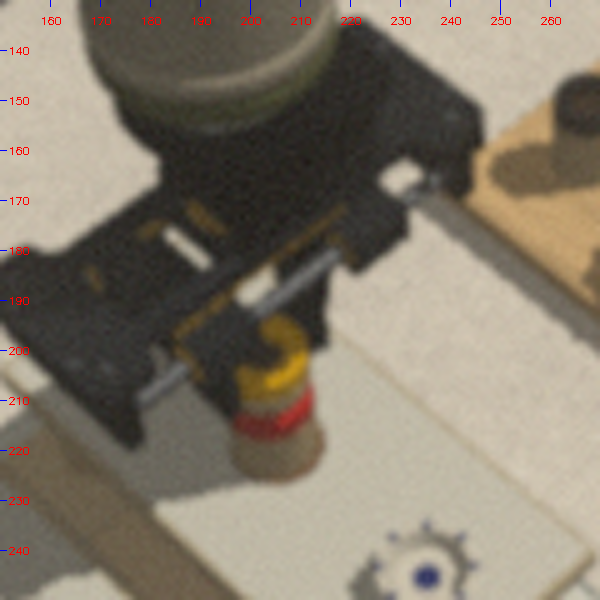

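Call:
arm_command:
  targets:
    - [200, 3, 0, -1, 0, 0, 0]
    - [200, 6, 0, -1, 0, 0, 0]
    - [200, 8, 0, -1, 0, 0, 0]
    - [200, 9, 0, -1, 0, 0, 0]
    - [200, 9, 0, -1, 0, 0, 0]

```text
time: 34.85
ee_pos: [0.5313, -0.1241, 0.1354]
eef_rot: [-0.5, -0.5, 0.5, -0.5]
ft_force: [0.3, 0.0, -0.5]
width: 0.0371
```

Call:
arm_command:
  targets:
    - [200, 0.5, 0, 0, 0, 0, 0]
    - [200, 1, 0, 0, 0, 0, 0]
    - [200, 1, 0, 0, 0, 0, 0]

```text
time: 35.15
ee_pos: [0.5314, -0.1241, 0.1346]
eef_rot: [-0.5, -0.5, 0.5, -0.5]
ft_force: [0.3, -1.0, -0.1]
width: 0.0371
```

Call:
arm_command:
  targets:
    - [200, 0.4, 0, 0, 0, 0, 0]
    - [200, 0.4, 0, 0, 0, 0, 0]

```text
time: 35.35
ee_pos: [0.5315, -0.1241, 0.1345]
eef_rot: [0.5, 0.5, -0.5, 0.5]
ft_force: [-1.1, 0.2, 2.5]
width: 0.037
```

Contact. I'll release, rise and move clear.

Call:
arm_command:
  targets:
    - [70, 0, 0, 0, 0, 0, 0]
    - [70, 0, 0, 0, 0, 0, 0]
    - [70, 0, 0, 0, 0, 0, 0]
    - [70, 0, 0, 0, 0, 0, 0]
    - [70, -10, 0, 0, 0, 0, 0]
    - [70, -40, 0, 0, 0, 0, 0]
    - [70, -80, 0, 0, 0, 0, 0]
    - [70, -120, 0, 0, 0, 0, 0]
    - [70, -140, 0, 0, 0, 0, 0]
    - [70, -140, 0, 0, 0, 0, 0]

```text
time: 36.35
ee_pos: [0.5329, -0.124, 0.2782]
eef_rot: [0.501, 0.498, -0.499, 0.502]
ft_force: [-0.1, -0.1, -0.5]
width: 0.0633
```

Call:
arm_command:
  targets:
    - [70, 0, -10, -40, 0, 0, 0]
    - [70, 0, -20, -80, 0, 0, 0]
    - [70, 0, -30, -120, 0, 0, 0]
    - [70, 0, -40, -160, 0, 0, 0]
    - [70, 0, -50, -200, 0, 0, 0]
    - [70, 0, -50, -200, 0, 0, 0]

```text
time: 36.95
ee_pos: [0.4796, 0.0821, 0.2743]
eef_rot: [0.498, 0.502, -0.498, 0.502]
ft_force: [1.5, -0.2, 0.4]
width: 0.0634
```

```bash
python3 - <<'E'
from h import *
s=read_state();print(s["ee_pos"],s["time"])
t=cv2.cvtColor(camera("top"),cv2.COLOR_RGB2BGR); crop(t,255,120,400,265,4,"pics/t16.png"); crop(t,90,120,215,255,4,"pics/tb16.png")
c=cv2.cvtColor(camera("scene"),cv2.COLOR_RGB2BGR); crop(c,80,150,290,330,3,"pics/s16.png")
w=cv2.cvtColor(camera("wrist"),cv2.COLOR_RGB2BGR); cv2.imwrite("pics/w16.png",w)
E
```

```text
[0.47955662 0.08205726 0.27427882] 36.95
```

View pics/t16.png

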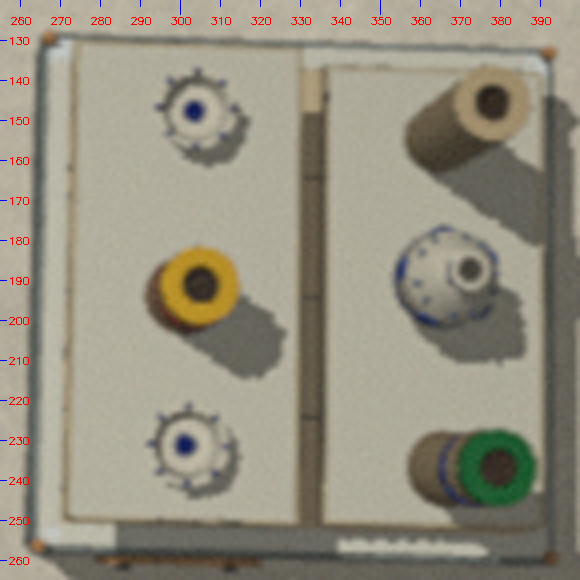

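View pics/s16.png

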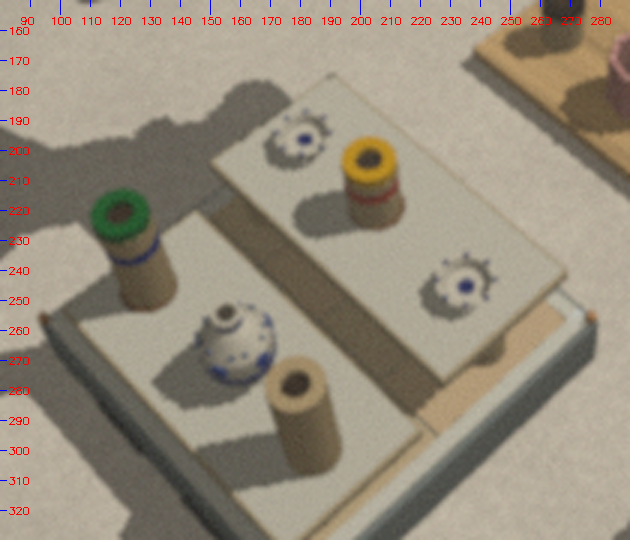

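View pics/tb16.png

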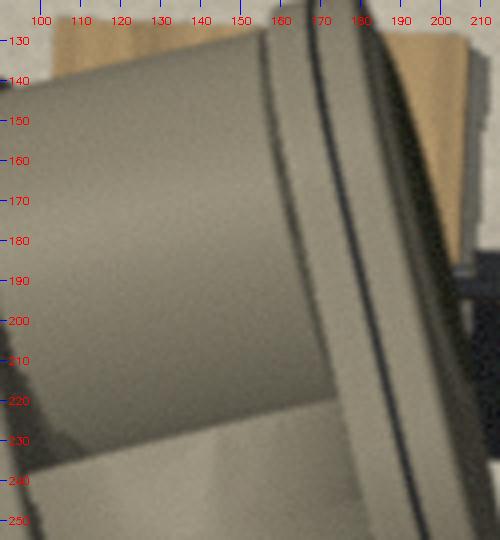

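```bash
python3 - <<'E'
from h import *
print(ray("top",379,237,.185).round(4),ray("top",305,191.2,.185).round(4), "refs low .447 -.2717 high .5322 -.1249; p70 .4465 -.2686, p40 .5298 -.1245")
print("scene",ray("scene",120,221.7,.185).round(4),ray("scene",203,203,.185).round(4),"low",.4495,-.2693,"high",.5349,-.1231)
c=cv2.cvtColor(camera("scene"),cv2.COLOR_RGB2BGR); crop(c,235,105,385,230,5,"pics/s17.png")
s=read_state();print(s["joint_vel"].round(4),s["ft_force"])
E
```

```text
[ 0.4475 -0.2682  0.185 ] [ 0.5313 -0.1246  0.185 ] refs low .447 -.2717 high .5322 -.1249; p70 .4465 -.2686, p40 .5298 -.1245
scene [ 0.4531 -0.2693  0.185 ] [ 0.5348 -0.124   0.185 ] low 0.4495 -0.2693 high 0.5349 -0.1231
[ 0.0108  0.0054  0.0064 -0.0018 -0.0013 -0.0003 -0.0011] [-0.13249509 -0.0016182   0.09429332]
```

View pics/s17.png

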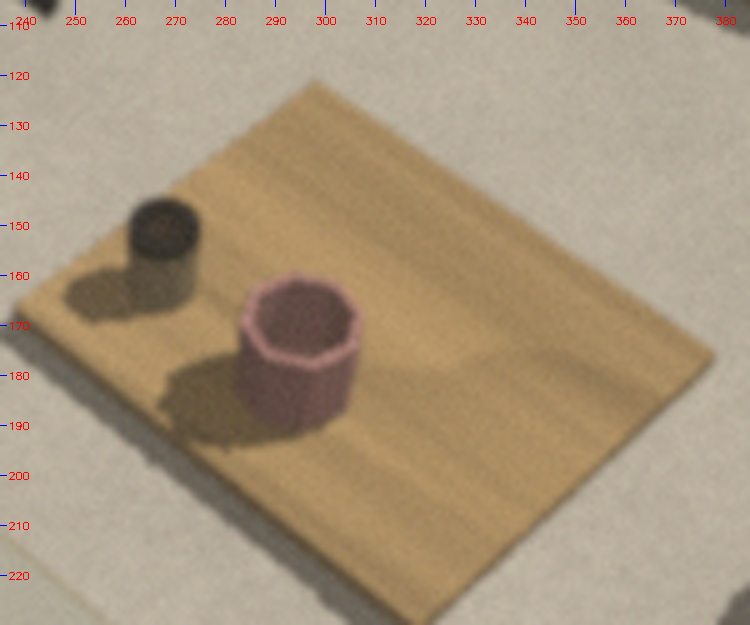

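All within tolerance, and the black prop and the cup are where they started. I'll hand in.

```bash
python3 -c "
from bench import close_job; print(close_job())"
```

```text
the job is handed in; nothing more can be done
None
```

I built both columns and handed the job in after about 37 s of robot time. The 70 mm prop stands on the low scar with the 30 mm prop on it. The 40 mm prop stands on the high scar with the 20 mm prop on it.

**Last checks:** In the top view both column tops lie within about 4 mm of the scar centres, and each upper prop is within about 2 mm of the one below. Each prop touched down within about 0.5 mm of the height I had worked out. The standing prop, the vase, the 50 mm prop and the cup show no visible movement. The gripper was clear of everything.

**What disagreed:**
- **Reported tool position:** the finger tips sit about 35 mm behind the reported TCP along the tool axis. My first grasp of the 70 mm prop therefore closed on air just above its top and touched nothing. I corrected for this in every later move.
- **Cameras:** the top and scene cameras differed by up to about 6 mm in x (along the robot's forward axis). I averaged the two and checked the positions with the wrist camera.

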